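# Pack the field-service kit and tug-check every case

## Task

Get the row of field-service cases ready for the courier: put every loose spare (loupe, heat sink, USB stick, braid roll, whichever are there) into the open kit case, then swing its lid down and press it until the catch snaps. Then go along the row from the left and give every case's lid handle, the kit's too, a firm upward tug; wherever a lid comes up, press it fully down until its catch holds. Leave the other tools alone.

Things in the scene. Friction and masses are not known exactly. Their poses are not given: they have to be found in the camera images.
- case_1: Leftmost case of the row, small. Heavy grey instrument case, does not shift: 105 wide (y), 120 deep (x), 50 mm high with lid down. Origin: centre of underside; x to the back, y left. Lid looks shut at first. Lid: solid slab 14 mm thick, hinge axis along y at x +60, z 36 mm; front edge at x -62 mm.
- case_1_handle (a point): Middle of the black bow handle on the lid: round bar 11 mm thick, 56 mm long along y, 30 mm above the lid's top and 70 mm in front of the hinge axis; it turns with the lid. Tug it up: a caught lid gives about 2 mm and then stops hard (a firm tug is 10 to 15 N); a loose lid comes up at 1 to 4 N; raising the handle 12 mm or more proves it.
- case_1_lid (a joint): Lid angle, rad: 0 = fully down, grows as the front edge rises, 1.75 = fully open. Caught: rests at 0 and can be tugged to about 0.033 only. Not caught: rests at about 0.04 to 0.10, the rim hiding the gap. Let go below about 1.0 it sinks slowly onto the hook, not caught.
- case_2: Second case from the left, small. Heavy grey instrument case, does not shift: 105 wide (y), 120 deep (x), 50 mm high with lid down. Origin: centre of underside; x to the back, y left. Lid looks shut at first. Lid: solid slab 14 mm thick, hinge axis along y at x +60, z 36 mm; front edge at x -62 mm.
- case_2_handle (a point): Middle of the black bow handle on the lid: round bar 11 mm thick, 56 mm long along y, 30 mm above the lid's top and 70 mm in front of the hinge axis; it turns with the lid. Tug it up: a caught lid gives about 2 mm and then stops hard (a firm tug is 10 to 15 N); a loose lid comes up at 1 to 4 N; raising the handle 12 mm or more proves it.
- case_2_lid (a joint): Lid angle, rad: 0 = fully down, grows as the front edge rises, 1.75 = fully open. Caught: rests at 0 and can be tugged to about 0.033 only. Not caught: rests at about 0.04 to 0.10, the rim hiding the gap. Let go below about 1.0 it sinks slowly onto the hook, not caught.
- kit_case: The large case, just left of the rightmost; its lid stands open at first. Heavy grey instrument case, does not shift: 210 wide (y), 120 deep (x), 50 mm high with lid down. Origin: centre of underside; x to the back, y left. Inside 200 (y) x 110 (x), floor 5 mm up, walls 36 mm high. Lid: solid slab 14 mm thick, hinge axis along y at x +60, z 36 mm; front edge at x -62 mm.
- kit_case_handle (a point): Middle of the black bow handle on the lid: round bar 11 mm thick, 56 mm long along y, 30 mm above the lid's top and 70 mm in front of the hinge axis; it turns with the lid. Tug it up: a caught lid gives about 2 mm and then stops hard (a firm tug is 10 to 15 N); a loose lid comes up at 1 to 4 N; raising the handle 12 mm or more proves it.
- kit_case_lid (a joint): Lid angle, rad: 0 = fully down, grows as the front edge rises, 1.75 = fully open. Caught: rests at 0 and can be tugged to about 0.033 only. Not caught: rests at about 0.04 to 0.10, the rim hiding the gap. Let go below about 1.0 it sinks slowly onto the hook, not caught. At first 1.4 to 1.52, kept by friction; push its upper part from behind to swing it down.
- case_3: Rightmost case of the row, small. Heavy grey instrument case, does not shift: 105 wide (y), 120 deep (x), 50 mm high with lid down. Origin: centre of underside; x to the back, y left. Lid looks shut at first. Lid: solid slab 14 mm thick, hinge axis along y at x +60, z 36 mm; front edge at x -62 mm.
- case_3_handle (a point): Middle of the black bow handle on the lid: round bar 11 mm thick, 56 mm long along y, 30 mm above the lid's top and 70 mm in front of the hinge axis; it turns with the lid. Tug it up: a caught lid gives about 2 mm and then stops hard (a firm tug is 10 to 15 N); a loose lid comes up at 1 to 4 N; raising the handle 12 mm or more proves it.
- case_3_lid (a joint): Lid angle, rad: 0 = fully down, grows as the front edge rises, 1.75 = fully open. Caught: rests at 0 and can be tugged to about 0.033 only. Not caught: rests at about 0.04 to 0.10, the rim hiding the gap. Let go below about 1.0 it sinks slowly onto the hook, not caught.
- loupe_mid (a point): Black watchmaker's loupe standing on its rim, round, 34 mm across, 26 mm high, 50 g; this point is its centre, half-way up. A part to pack; may be absent.
- heat_sink_mid (a point): Finned aluminium heat sink, 40 x 40 x 21 mm (x, y, z), 60 g; this point is its centre. A part to pack; may be absent.
- usb_stick_mid (a point): Red USB stick lying flat, 18 mm wide (x), 49 mm long (y), 8 mm high, 12 g; this point is the middle of its red body, half-way up. A part to pack; may be absent.
- wick_roll_mid (a point): Small white roll of desoldering braid lying flat, 34 mm across, 10 mm high, 60 g; this point is its centre. A part to pack; may be absent.
- driver_2: Precision screwdriver with red and black handle, lying at the left. Bystander, not part of the job.
- tip_cleaner: Black tin of brass wool at the right. Bystander, not part of the job.
- flux_syringe: Amber syringe lying at the right. Bystander, not part of the job.
- screw_dish: Steel dish with screws at the left. Bystander, not part of the job.
- case_1_press (a point): Point on the lid's flat top to press, in the middle, 16 mm behind the front edge. Below the edge a sprung hook (20 mm wide, reaching 14 mm out from the front wall) snaps over a steel keeper on the lid: pressed down here with roughly 5 to 12 N the keeper cams past the hook until the lid seats at angle 0.
- case_2_press (a point): Point on the lid's flat top to press, in the middle, 16 mm behind the front edge. Below the edge a sprung hook (20 mm wide, reaching 14 mm out from the front wall) snaps over a steel keeper on the lid: pressed down here with roughly 5 to 12 N the keeper cams past the hook until the lid seats at angle 0.
- kit_case_press (a point): Point on the lid's flat top to press, in the middle, 16 mm behind the front edge. Below the edge a sprung hook (20 mm wide, reaching 14 mm out from the front wall) snaps over a steel keeper on the lid: pressed down here with roughly 5 to 12 N the keeper cams past the hook until the lid seats at angle 0.
- case_3_press (a point): Point on the lid's flat top to press, in the middle, 16 mm behind the front edge. Below the edge a sprung hook (20 mm wide, reaching 14 mm out from the front wall) snaps over a steel keeper on the lid: pressed down here with roughly 5 to 12 N the keeper cams past the hook until the lid seats at angle 0.

How it is judged:
By the outcome, as a careful person would: the job done as asked, in the order asked, and still so for the second after the job is handed in, with the robot touching nothing.
Of loupe, heat_sink, usb_stick, wick_roll only 3 to 4 are there at a start; the rules pass over those that are not, and their reading is None.
At some moment in a run one of loupe, heat_sink, usb_stick, wick_roll may be knocked a few centimetres aside while the robot is not near it.
Once in a run the grip may slacken for a moment while it holds something.
It also fails if it takes over 200 s, if anything falls off the work surface, if the arm or the gripper's body presses on something with over 40 N, if the wrist force passes 120 N, or if a joint passes its speed limit or range.

## Robot

A 7-joint arm with a two-finger parallel gripper is mounted at the origin on a cart in front of the work surface, level with it; the furniture and walls round the work are solid. World frame = base frame: x ahead of the robot, y to its left, z up, the work surface at z = 0. Lengths are in mm, angles in rad, forces in N, time in s.
With the tool pointing down it reaches from about 400 to 875 mm from the base axis. Payload 6.5 kg.
Tool frame: the origin (TCP) lies between the finger pads; the fingertips stand tcp_to_tips ahead of it and the grasp point (between the pads) lies 6 mm ahead of it (tcp_to_tips is the distance from the TCP to the fingertips, in mm); z points along the fingers, y is the line along which they close (so a half turn about z gives the same grasp; the last joint's range is limited). The gripper opens to 88 mm and grips with 3 to 60 N. Pads are 18 mm wide; open, the fingers measure 123 mm over their backs; the gripper's body (75 mm by 187 mm) begins 45 mm behind the grasp point.
Start: joints at [-1.376, 0.536, -0.004, 1.538, 0.003, 1.067, -0.071], TCP at [167.599, 628.013, 263.716] pointing down, gripper open.
Joint ranges: [-2.7, 2.7], [-0.37, 2.16], [-1.27, 1.26], [0.24, 2.4], [-1.31, 4.45], [0.19, 1.91], [-2.76, 2.76]. Speed limits (rad/s): [2.39, 2.39, 3.14, 3.14, 3.14, 3.14, 3.14].

## Interface

Orientations are given as a unit quaternion [x, y, z, w].
In Python, from station import state, capture, get_calibration, finish_job, tcp_to_tips gives the robot as it stands.
- The arm moves only by the tool move_arm, never from a script. Its argument "rows" is a list that holds one entry, the list of rows, each a list of 7 numbers: the turn, a rotation vector about the tool's x, y, z in degrees, then the shift along the tool's x, y, z in cm, then the opening, from -1 (shut) to 1 (fully open), so that 0 is half open. A call has 1 to 20 rows; each row shifts and turns the commanded pose from where the row before left it, along the tool's axes as they then stand; what a row does not reach is not made up. A row lasts 1/10 s, in which the tool goes at most 50 mm and 8.59 degrees, less where a joint would pass 70% of its speed; a pose out of reach is approached as far as the arm can. A call is refused whole if a number of a shift passes 5 or a number of a turn 8.59, either way. A call with a gripper value outside its range is refused whole. The fingers move at their own pace and stop on an object; "squeeze" is the grip in N (left out, the last holds). Time passes only in rows, so rows that do not move let the fingers close. It gives the time, the measured TCP pose, the force, the opening and the grip force at its end, in the units of the state.
- state(): the state, without advancing time (a new reading comes with each control period).
- capture(name): name is "scene" or "side" or "wrist"; returns the picture (420x560x3 uint8, red, green, blue); there is no depth.
- get_calibration(name): a dict with "K" (3x3 intrinsics, pixels), "eye" and "attitude" of the camera in the world. Camera axes: x right, y down, z forward; pixel columns grow to the right and rows downward; lengths in mm; the calibration is good to about 2 mm. A picture is of the moment at which its call begins: read the wrist's pose just before it. get_calibration takes no time and is no camera call; for the wrist camera it gives the pose at the moment of the call.
- finish_job(): hands the job in; it is judged then, once.
The state is a dict: "time_s": time; "joint_positions": joint angles; "dq": joint speeds; "effort": joint torques, N m; "eef_pos": TCP position; "tcp_rot": TCP orientation; "force": force on the tool from outside, world axes, zero at the start; "ft_torque": the same for the moment, N m; "opening": opening from 0.0 (shut) to 1.0 (fully open); "grip_force": force on a finger pad.
Only numpy, scipy, OpenCV 4.12 (cv2) and the standard library are available. Lean on these libraries where they do the work, as an engineer would, in place of code of your own. Each camera call takes 0.05 s, during which the arm holds its last target. There are 200 camera calls.

## Working session

There is one attempt and no reset: what is moved stays moved. The work goes in short steps, Python scripts to look and compute and a tool call to move; the robot and the scene stay as the last step left them, time stands still between calls to the robot, and variables do not carry over. Pictures are saved under pics/ and viewed, at most 14 in all, crops included, and the job is handed in when it is done.

Besides the shell and the picture viewer there is one more tool, called by a JSON object that holds its "name" and its "arguments", one argument or row to a line. move_arm: Moves the arm, as the interface text tells. Its arguments: {"type":"object","properties":{"rows":{"type":"array","items":{"type":"array","items":{"type":"array","items":{"type":"number"}}}},"squeeze":{"type":"number"}},"required":["rows"]}

```bash
mkdir -p pics; cat > h.py <<'E'
import numpy as np, cv2
from scipy.spatial.transform import Rotation as R
from station import state, capture, get_calibration, finish_job, tcp_to_tips
def snap(name,fn):
    c=get_calibration(name); im=capture(name); cv2.imwrite('pics/'+fn,im[:,:,::-1].copy()); return im,c
def rot(c):
    a=np.array(c['attitude'],float)
    return a if a.shape==(3,3) else R.from_quat(a).as_matrix()
def pix2w(c,u,v,z):
    d=rot(c)@np.linalg.inv(np.array(c['K']))@np.array([u,v,1.]); e=np.array(c['eye'],float)
    return e+d*(z-e[2])/d[2]
def w2pix(c,p):
    q=np.array(c['K'])@rot(c).T@(np.array(p,float)-np.array(c['eye'])); return q[:2]/q[2]
E
python3 - <<'E'
from h import *
s=state();print(s);print(tcp_to_tips if not callable(tcp_to_tips) else tcp_to_tips())
for n in('scene','side','wrist'):
    im,c=snap(n,n+'0.png');print(n,c)
print(R.from_quat(s['tcp_rot']).as_matrix().round(3))
E
```

```text
{'time_s': 0.0, 'joint_positions': array([-1.37625701,  0.537147  , -0.00442672,  1.53884274,  0.00262047,
        1.06725858, -0.07122008]), 'dq': array([ 0.00046665,  0.00046216, -0.00128017,  0.00090111,  0.00012714,
       -0.00101104, -0.00070008]), 'effort': array([-4.49708665e-06, -5.70979929e+01,  9.90383439e-01, -2.51605529e+01,
       -5.63425629e-02,  1.78676331e-02,  1.66340560e-04]), 'eef_pos': array([167.44985227, 627.49521729, 262.86340582]), 'tcp_rot': array([ 1.29975117e-01,  9.91516913e-01, -8.24358601e-04, -3.47492518e-05]), 'force': array([-0.00085674, -0.33748164,  0.62747138]), 'ft_torque': array([0.02792293, 0.02175455, 0.01976453]), 'grip_force': 0.0, 'opening': 1.003284989816826}
25.0
scene {'K': array([[448.3146099 ,   0.        , 276.63730312],
       [  0.        , 448.3146099 , 205.51373816],
       [  0.        ,   0.        ,   1.        ]]), 'eye': array([-301.96807295,  770.79274343,  820.83645331]), 'attitude': array([-0.37120332,  0.80508142, -0.42479876,  0.18329763])}
side {'K': array([[414.07809784,   0.        , 274.48883477],
       [  0.        , 414.07809784, 215.26612559],
       [  0.        ,   0.        ,   1.        ]]), 'eye': array([182.03912362, 999.75446804, 984.80912235]), 'attitude': array([-0.14572367,  0.89991993, -0.40714485,  0.05605177])}
wrist {'K': array([[316.42906953,   0.        , 281.53426231],
       [  0.        , 316.42906953, 212.64225779],
       [  0.        ,   0.        ,   1.        ]]), 'eye': array([103.14548063, 644.46029412, 383.48878152]), 'attitude': array([0.78603567, 0.60397245, 0.07999216, 0.10472089])}
[[-0.966  0.258 -0.   ]
 [ 0.258  0.966 -0.002]
 [-0.    -0.002 -1.   ]]
```

View pics/scene0.png

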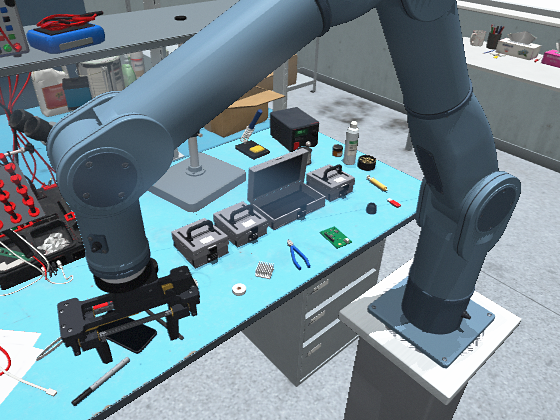

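View pics/side0.png

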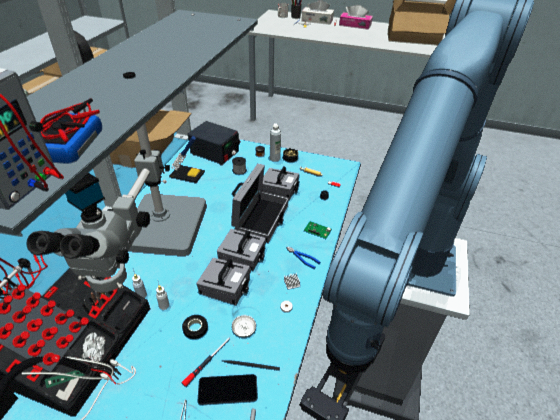

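```bash
python3 - <<'E'
from h import *
a=cv2.imread('pics/scene0.png')[155:300,165:425]; cv2.imwrite('pics/sc.png',cv2.resize(a,None,fx=3,fy=3,interpolation=cv2.INTER_CUBIC))
a=cv2.imread('pics/side0.png')[155:320,185:355]; cv2.imwrite('pics/sd.png',cv2.resize(a,None,fx=3.5,fy=3.5,interpolation=cv2.INTER_CUBIC))
S=get_calibration('scene');D=get_calibration('side')
for n,s,d,z in[('wick',(239,289),(287,306),5),('sink',(264,269),(292,281),10),('loupe',(371,207),(324,195),13),('usb',(393,203),(335,184),4)]:
    print(n,pix2w(S,*s,z).round(),pix2w(D,*d,z).round())
E
```

```text
wick [353. 302.   5.] [352. 301.   5.]
sink [365. 211.  10.] [363. 213.  10.]
loupe [ 365. -228.   13.] [ 364. -222.   13.]
usb [ 341. -313.    4.] [ 340. -316.    4.]
```

View pics/sc.png

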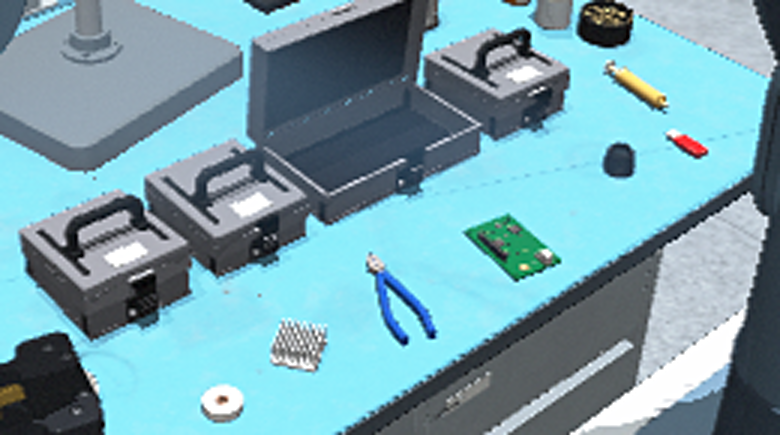

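View pics/sd.png

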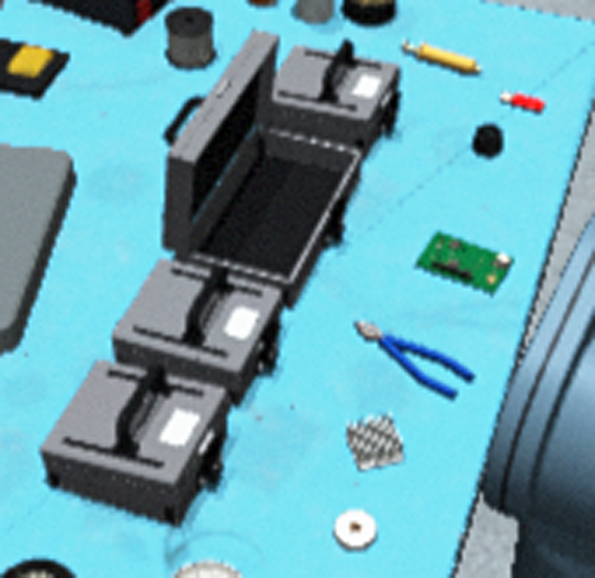

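```bash
cat > fit.py <<'E'
from h import *
from scipy.optimize import least_squares
S=get_calibration('scene');D=get_calibration('side')
sc=lambda p:np.array(p)/3+[165,155]
sd=lambda p:np.array(p)/3.5+[185,155]
# BL,BR,FR,FL
data={'c1':(105,50,[(22,236),(125,192),(190,250),(85,292)],[(45,450),(100,365),(228,408),(175,497)]),
'c2':(105,50,[(147,180),(240,143),(308,193),(210,237)],[(115,335),(155,262),(283,290),(238,370)]),
'kit':(210,36,[None,(420,85),(480,127),(325,193)],[None,(265,132),(360,152),(292,283)]),
'c3':(105,50,[(425,62),(500,30),(570,68),(490,102)],[(265,93),(290,47),(400,67),(375,120)])}
for n,(w,z,a,b) in data.items():
    loc=np.array([[60,w/2,z],[60,-w/2,z],[-62 if z==50 else -60,-w/2,z],[-62 if z==50 else -60,w/2,z]])
    def f(p):
        r=[];M=R.from_euler('z',p[2]).as_matrix()
        for q,l in[(a,0),(b,1)]:
            for i,u in enumerate(q):
                if u is None: continue
                r+=list(w2pix([S,D][l],M@loc[i]+[p[0]*100,p[1]*100,0])-(sc(u) if l==0 else sd(u)))
        return r
    s=least_squares(f,[4.5,0,0]);print(n,s.x.round(3),np.round(s.fun,1))
E
python3 fit.py
```

```text
c1 [ 5.475  2.903 -0.063] [-1.  -2.1 -2.  -0.7 -0.8  1.7 -0.4  3.  -0.4 -0.7  1.  -1.4  1.1 -2.1
  1.  -1. ]
c2 [ 5.467  1.526 -0.046] [-1.1 -1.7 -2.5 -1.5 -0.8  1.1  1.5  0.2 -0.5 -0.4  2.4 -1.2  0.5  0.4
  0.7  0.3]
kit [ 5.37  -0.315 -0.079] [-2.6 -2.3  1.5  0.2 -0.6  1.2 -0.4 -2.1  2.8  0.4 -0.6  0.2]
c3 [ 5.376 -2.189 -0.06 ] [-0.3 -2.5 -2.4 -0.9 -0.5  1.3  3.1  0.1 -0.8  0.9  2.4 -0.9  0.5  0.5
 -1.6  0.9]
```

```bash
cat >> h.py <<'E'
def plan(p,yaw=None,v=40,s=None,nomin=1):
    """turn about tool z, then shift; yaw: world yaw of tool y axis relative to +y"""
    s=s or state(); M=R.from_quat(s['tcp_rot'])
    if yaw is not None:
        m=M.as_matrix(); cur=np.arctan2(-m[0,1],m[1,1]); d=yaw-cur
        want=R.from_euler('z',yaw)*R.from_matrix([[-1,0,0],[0,1,0],[0,0,-1]])
        rv=np.degrees((M.inv()*want).as_rotvec()); n=max(1,int(np.ceil(np.abs(rv).max()/8.4)))
        print(n,'x turn',(rv/n).round(2)); M=want
    d=M.inv().apply(np.array(p)-s['eef_pos'])/10; n=max(nomin,int(np.ceil(np.linalg.norm(d)*10/v)))
    print(n,'x shift',(d/n).round(3),'total',d.round(2))
E
python3 -c "
from h import *
plan((340,285,220),-0.06)"
```

```text
2 x turn [-0.04 -0.   -5.75]
10 x shift [-1.927 -3.317  0.431] total [-19.27 -33.17   4.31]
```

{"name": "move_arm", "arguments": {
  "rows": [
    [[0, 0, -5.75, 0, 0, 0, 1], [0, 0, -5.75, 0, 0, 0, 1], [0, 0, 0, -1.93, -3.32, 0.43, 1], [0, 0, 0, -1.93, -3.32, 0.43, 1], [0, 0, 0, -1.93, -3.32, 0.43, 1], [0, 0, 0, -1.93, -3.32, 0.43, 1], [0, 0, 0, -1.93, -3.32, 0.43, 1], [0, 0, 0, -1.93, -3.32, 0.43, 1], [0, 0, 0, -1.93, -3.32, 0.43, 1], [0, 0, 0, -1.93, -3.32, 0.43, 1], [0, 0, 0, -1.93, -3.32, 0.43, 1], [0, 0, 0, -1.93, -3.32, 0.43, 1], [0, 0, 0, 0, 0, 0, 1]]
  ]
}}

```text
time_s: 1.45
eef_pos: [342.1, 280.0, 220.1]
tcp_rot: [0.034, 0.999, -0.002, -0.0]
force: [-0.7, -0.1, -0.1]
opening: 0.996
grip_force: 0.0
```

```bash
python3 - <<'E'
from h import *
import pickle
s=state();print(s['eef_pos'],s['joint_positions'].round(2),s['force'])
im,c=snap('wrist','w1.png');pickle.dump(c,open('w1.pkl','wb'))
for n,p in[('wick',(353,302,5)),('sink',(364,212,10)),('c1h',(537,290,80)),('c2h',(536,153,80))]:print(n,w2pix(c,p))
E
```

```text
[342.07610474 279.95778484 220.11428789] [-0.83  0.25  0.05  2.11 -0.02  0.79  0.73] [-0.66505787 -0.0931726  -0.12007397]
wick [303.27260845 199.54240133]
sink [221.26997485 215.82000441]
c1h [305.14000403 394.18826171]
c2h [170.57532414 400.50982725]
```

View pics/w1.png

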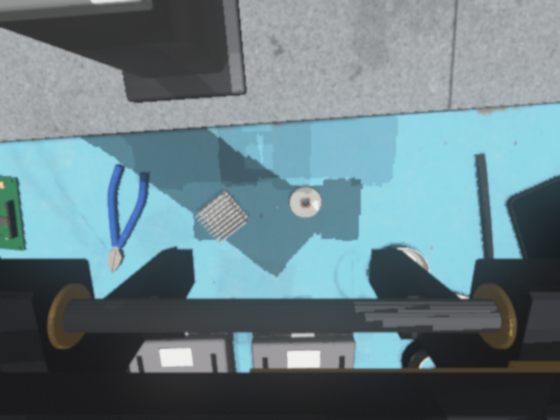

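```bash
python3 - <<'E'
from h import *
import pickle
c=pickle.load(open('w1.pkl','rb'))
w=pix2w(c,305.5,202,5);print('wick',w)
print('sink',pix2w(c,221,216,12)); q=[pix2w(c,*u,15)[:2] for u in[(194,216),(226,192),(247,214),(222,242)]]
for i in range(4):
    d=q[(i+1)%4]-q[i];print(np.degrees(np.arctan2(d[1],d[0])),np.linalg.norm(d))
plan((w[0],w[1],27),-0.06)
E
```

```text
wick [355.90009914 304.28419732   5.        ]
sink [363.64681907 212.12296352  12.        ]
122.5664512790432 44.05795116589798
37.89917425296975 32.03886259887708
-45.49540943189888 42.54073165873824
-139.85506686011806 41.058616509848434
1 x turn [-0.07 -0.01 -0.28]
5 x shift [-0.269  0.447  3.87 ] total [-1.35  2.24 19.35]
```

{"name": "move_arm", "arguments": {
  "rows": [
    [[0, 0, 0, -0.45, 0.75, 4, 1], [0, 0, 0, -0.45, 0.75, 4, 1], [0, 0, 0, -0.45, 0.74, 4, 1], [0, 0, 0, 0, 0, 3, 1], [0, 0, 0, 0, 0, 3, 1], [0, 0, 0, 0, 0, 1.3, 1], [0, 0, 0, 0, 0, 0, 1], [0, 0, 0, 0, 0, 0, -1], [0, 0, 0, 0, 0, 0, -1], [0, 0, 0, 0, 0, 0, -1], [0, 0, 0, 0, 0, 0, -1], [0, 0, 0, 0, 0, 0, -1], [0, 0, 0, 0, 0, 0, -1]]
  ],
  "squeeze": 20
}}

```text
time_s: 2.8
eef_pos: [355.2, 306.6, 27.8]
tcp_rot: [0.03, 1.0, 0.0, 0.0]
force: [-0.2, 0.2, -0.6]
opening: 0.479
grip_force: 0.0
```

{"name": "move_arm", "arguments": {
  "rows": [
    [[0, 0, 0, 0, 0, 0, -1], [0, 0, 0, 0, 0, 0, -1], [0, 0, 0, 0, 0, 0, -1], [0, 0, 0, 0, 0, 0, -1]]
  ]
}}

```text
time_s: 3.2
eef_pos: [355.1, 306.4, 27.7]
tcp_rot: [0.03, 1.0, -0.0, -0.0]
force: [-0.1, -0.7, 1.6]
opening: 0.366
grip_force: 20.0
```

```bash
python3 - <<'E'
from h import *
s=state();print(s['opening'],s['grip_force'])
p=s['eef_pos'].copy();p[2]=190;plan(p)
# drop spots in kit
c,sn=np.cos(-.06),np.sin(-.06)
for l in[(-10,70),(-10,-70),(-10,15),(-10,-25)]:print(537+c*l[0]-sn*l[1],-31.5+sn*l[0]+c*l[1])
s['eef_pos']=p;plan((531,38,190),None,s=s)
E
```

```text
0.36573164825719284 20.000112812758744
5 x shift [ 0.000e+00 -1.000e-03 -3.245e+00] total [  0.    -0.   -16.23]
531.215475054209 38.97367786025873
522.8205141470869 -100.77439773066985
527.9174546978396 -15.927351836177492
525.5188944386618 -55.855373433585655
9 x shift [-2.130e+00 -2.859e+00  1.000e-03] total [-1.917e+01 -2.573e+01  1.000e-02]
```

{"name": "move_arm", "arguments": {
  "rows": [
    [[0, 0, 0, 0, 0, -4, -1], [0, 0, 0, 0, 0, -4, -1], [0, 0, 0, 0, 0, -4, -1], [0, 0, 0, 0, 0, -4, -1], [0, 0, 0, -1.4, -3, -0.6, -1], [0, 0, 0, -1.4, -3, 0, -1], [0, 0, 0, -1.4, -3, 0, -1], [0, 0, 0, -1.4, -3, 0, -1], [0, 0, 0, -1.4, -3, 0, -1], [0, 0, 0, -1.4, -3, 0, -1], [0, 0, 0, -1.4, -3, 0, -1], [0, 0, 0, -1.4, -3, 0, -1], [0, 0, 0, 0, 0, 0, -1]]
  ]
}}

```text
time_s: 4.5
eef_pos: [453.7, 56.0, 193.8]
tcp_rot: [0.033, 0.999, -0.001, 0.001]
force: [-0.1, 0.4, -0.7]
opening: 0.365
grip_force: 20.0
```

```bash
python3 - <<'E'
from h import *
import pickle
s=state();print(s['eef_pos'],s['opening'],s['grip_force'])
im,c=snap('wrist','w2.png');pickle.dump(c,open('w2.pkl','wb'))
E
```

```text
[453.74811341  56.03366879 193.82061121] 0.3654118378273016 19.991764997521386
```

View pics/w2.png

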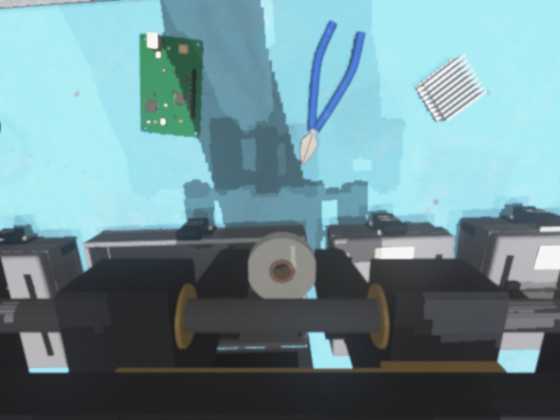

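```bash
python3 - <<'E'
from h import *
import pickle
c=pickle.load(open('w2.pkl','rb'))
for n,u,z in[('kit R',(89,246),36),('kit L',(306,236),36),('c2 R',(328,238),50),('c2 L',(451,231),50),('c1 R',(459,224),50),('c3 L',(76,247),50),('c2 hook',(384,220),36),('kit hook',(196,228),36),('sink',(450,88),12)]:print(n,pix2w(c,*u,z).round(1))
s=state();plan((527,23,190),-.06)
E
```

```text
kit R [ 483.1 -127.6   36. ]
kit L [486.6  76.1  36. ]
c2 R [484.8  94.7  50. ]
c2 L [485.4 202.7  50. ]
c1 R [479.4 209.2  50. ]
c3 L [ 478.4 -130.    50. ]
c2 hook [475.9 148.2  36. ]
kit hook [472.1 -24.9  36. ]
sink [363.9 212.4  12. ]
1 x turn [-0.03  0.01 -0.25]
3 x shift [-2.536 -1.032  0.122] total [-7.61 -3.1   0.37]
```

{"name": "move_arm", "arguments": {
  "rows": [
    [[0, 0, 0, -2.6, -0.8, 0, -1], [0, 0, 0, -2.6, -0.8, 0, -1], [0, 0, 0, -2.6, -0.75, 0, -1], [0, 0, 0, 0, 0, 0, -1], [0, 0, 0, 0, 0, 4, -1], [0, 0, 0, 0, 0, 4, -1], [0, 0, 0, 0, 0, 4, -1], [0, 0, 0, 0, 0, 2.5, -1], [0, 0, 0, 0, 0, 1, -1], [0, 0, 0, 0, 0, 0, -1], [0, 0, 0, 0, 0, 0, 0], [0, 0, 0, 0, 0, 0, 0.05], [0, 0, 0, 0, 0, 0, 0.05]]
  ]
}}

```text
time_s: 5.85
eef_pos: [528.0, 31.1, 39.4]
tcp_rot: [0.03, 1.0, -0.001, -0.001]
force: [-2.0, -7.0, 2.9]
opening: 0.525
grip_force: 2.4
```

{"name": "move_arm", "arguments": {
  "rows": [
    [[0, 0, 0, 0, 0, -2, 0.05], [0, 0, 0, 0, 0, -4, 0.1], [0, 0, 0, 0, 0, -4, 0.3], [0, 0, 0, 0, 0, -4, 1], [0, 0, -7.2, 0, 0, -1, 1], [0, 0, -7.2, 0, 0, 0, 1], [0, 0, -7.2, 0, 0, 0, 1], [0, 0, -7.2, 0, 0, 0, 1], [0, 0, -7.2, 0, 0, 0, 1], [0, 0, -7.2, 0, 0, 0, 1], [0, 0, 0, 0, 0, 0, 1]]
  ]
}}

```text
time_s: 6.95
eef_pos: [528.5, 33.2, 189.3]
tcp_rot: [-0.341, 0.94, 0.0, 0.0]
force: [0.4, 0.8, -0.0]
opening: 1.0
grip_force: 0.0
```

```bash
python3 - <<'E'
from h import *
s=state();print(s['eef_pos'],s['force'])
im,c=snap('wrist','w3.png')
plan((364,212.3,120),np.radians(40))
E
```

```text
[528.48927176  33.23211887 189.31686553] [ 0.39542507  0.75756529 -0.01051449]
1 x turn [ 0.02  0.03 -0.33]
7 x shift [0.155 3.472 0.989] total [ 1.08 24.31  6.92]
```

{"name": "move_arm", "arguments": {
  "rows": [
    [[0, 0, 0, 0.155, 3.47, 0, 1], [0, 0, 0, 0.155, 3.47, 0, 1], [0, 0, 0, 0.155, 3.47, 0, 1], [0, 0, 0, 0.155, 3.47, 0, 1], [0, 0, 0, 0.155, 3.47, 0, 1], [0, 0, 0, 0.155, 3.47, 0, 1], [0, 0, 0, 0.155, 3.47, 0, 1], [0, 0, 0, 0, 0, 4, 1], [0, 0, 0, 0, 0, 4, 1], [0, 0, 0, 0, 0, 2, 1], [0, 0, 0, 0, 0, 0, 1]]
  ]
}}

```text
time_s: 8.1
eef_pos: [363.4, 211.3, 87.0]
tcp_rot: [-0.339, 0.941, -0.001, -0.002]
force: [-0.8, -1.3, 0.4]
opening: 0.997
grip_force: 0.0
```

```bash
python3 - <<'E'
from h import *
s=state();print(s['eef_pos'])
im,c=snap('wrist','w4.png');print(w2pix(c,(364,212.3,12)))
plan((364,212.3,33),np.radians(40))
E
```

```text
[363.38852114 211.34905516  86.97057596]
[282.72049696 235.46961095]
1 x turn [ 0.01 -0.14 -0.33]
2 x shift [-1.000e-03  3.100e-02  2.766e+00] total [-0.    0.06  5.53]
```

View pics/w4.png

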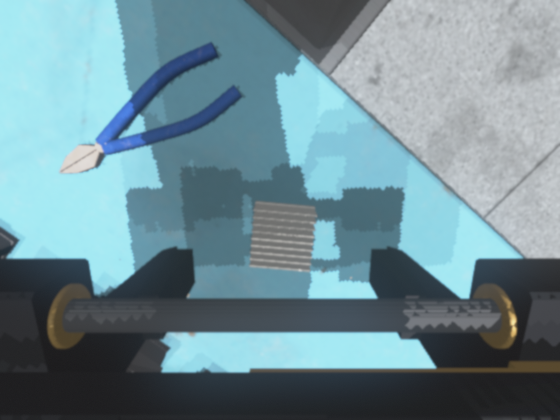

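{"name": "move_arm", "arguments": {
  "rows": [
    [[0, 0, 0, 0, 0, 2.7, 1], [0, 0, 0, 0, 0, 2.7, 1], [0, 0, 0, 0, 0, 0, 1], [0, 0, 0, 0, 0, 0, -1], [0, 0, 0, 0, 0, 0, -1], [0, 0, 0, 0, 0, 0, -1], [0, 0, 0, 0, 0, 0, -1], [0, 0, 0, 0, 0, 0, -1], [0, 0, 0, 0, 0, 0, -1], [0, 0, 0, 0, 0, 0, -1], [0, 0, 0, 0, 0, 0, -1], [0, 0, 0, 0, 0, -4, -1], [0, 0, 0, 0, 0, -4, -1], [0, 0, 0, 0, 0, -4, -1], [0, 0, 0, 0, 0, -4, -1]]
  ]
}}

```text
time_s: 9.65
eef_pos: [364.8, 211.5, 196.1]
tcp_rot: [-0.34, 0.94, -0.0, -0.0]
force: [0.4, 0.2, -1.0]
opening: 0.46
grip_force: 19.5
```

```bash
python3 - <<'E'
from h import *
s=state();print(s['eef_pos'],s['opening'],s['grip_force'])
plan((536,-27,190),-0.035)
E
```

```text
[364.82133951 211.54737616 196.09198375] 0.460169209343136 19.45945296669379
5 x turn [-0.   -0.01  8.35]
8 x shift [-2.243 -2.905  0.076] total [-17.94 -23.24   0.61]
```

{"name": "move_arm", "arguments": {
  "rows": [
    [[0, 0, 8.35, 0, 0, 0, -1], [0, 0, 8.35, 0, 0, 0, -1], [0, 0, 8.35, 0, 0, 0, -1], [0, 0, 8.35, 0, 0, 0, -1], [0, 0, 8.35, 0, 0, 0, -1], [0, 0, 0, -2.24, -2.9, 0, -1], [0, 0, 0, -2.24, -2.9, 0, -1], [0, 0, 0, -2.24, -2.9, 0, -1], [0, 0, 0, -2.24, -2.9, 0, -1], [0, 0, 0, -2.24, -2.9, 0, -1], [0, 0, 0, -2.24, -2.9, 0, -1], [0, 0, 0, -2.24, -2.9, 0, -1], [0, 0, 0, -2.24, -2.9, 0, -1], [0, 0, 0, 0, 0, 0, -1]]
  ]
}}

```text
time_s: 11.05
eef_pos: [538.2, -31.4, 194.6]
tcp_rot: [0.021, 1.0, -0.001, 0.001]
force: [1.0, -0.2, -0.4]
opening: 0.458
grip_force: 19.5
```

```bash
python3 - <<'E'
from h import *
s=state();print(s['eef_pos'],s['opening'],s['grip_force'])
plan((536,-27,42))
snap('side','s2.png');snap('scene','sc2.png')
a=cv2.imread('pics/side0.png')
a=cv2.imread('pics/side%s.png'%'0') if 0 else cv2.imread('pics/s2.png')[100:330,150:400]
b=cv2.imread('pics/sc2.png')[140:300,200:440]
cv2.imwrite('pics/m.png',np.hstack([cv2.resize(a,(400,370)),cv2.resize(b,(400,370))]))
E
```

```text
[538.23243006 -31.36402454 194.64387122] 0.4579106635967462 19.458729824982584
4 x shift [0.067 0.117 3.816] total [ 0.27  0.47 15.26]
```

View pics/m.png

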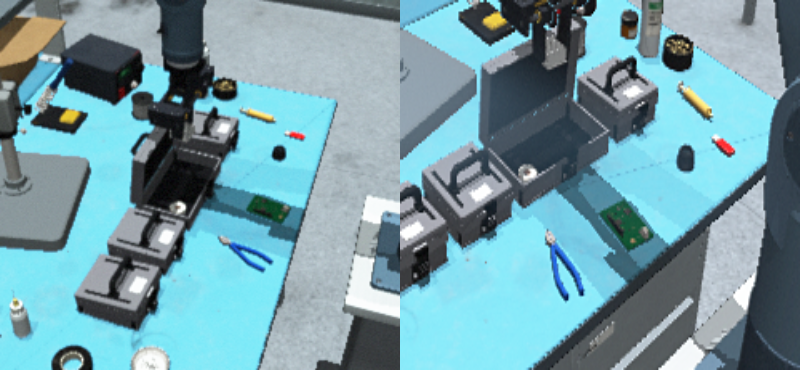

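{"name": "move_arm", "arguments": {
  "rows": [
    [[0, 0, 0, 0.27, 0.4, 4, -1], [0, 0, 0, 0, 0, 4, -1], [0, 0, 0, 0, 0, 4, -1], [0, 0, 0, 0, 0, 2, -1], [0, 0, 0, 0, 0, 1.2, -1], [0, 0, 0, 0, 0, 0, -1], [0, 0, 0, 0, 0, 0, 0.1], [0, 0, 0, 0, 0, 0, 0.15], [0, 0, 0, 0, 0, 0, 0.15], [0, 0, 0, 0, 0, -4, 0.15], [0, 0, 0, 0, 0, -4, 0.3], [0, 0, 0, 0, 0, -4, 1], [0, 0, 0, 0, 0, -4, 1], [0, 0, 0, 0, 0, 0, 1]]
  ]
}}

```text
time_s: 12.55
eef_pos: [537.2, -22.3, 208.6]
tcp_rot: [0.018, 1.0, 0.0, 0.005]
force: [0.9, 0.8, 0.2]
opening: 0.903
grip_force: 0.0
```

```bash
python3 - <<'E'
from h import *
s=state();print(s['eef_pos'],s['force'])
plan((345,-230,190),-0.06)
E
```

```text
[537.19299661 -22.27436501 208.6126006 ] [0.94313674 0.75541292 0.22119518]
1 x turn [0.07 0.61 1.42]
8 x shift [ 2.242 -2.736  0.233] total [ 17.94 -21.89   1.86]
```

{"name": "move_arm", "arguments": {
  "rows": [
    [[0, 0, 1.4, 0, 0, 0, 1], [0, 0, 0, 2.24, -2.74, 0, 1], [0, 0, 0, 2.24, -2.74, 0, 1], [0, 0, 0, 2.24, -2.74, 0, 1], [0, 0, 0, 2.24, -2.74, 0, 1], [0, 0, 0, 2.24, -2.74, 0, 1], [0, 0, 0, 2.24, -2.74, 0.6, 1], [0, 0, 0, 2.24, -2.74, 0.6, 1], [0, 0, 0, 2.24, -2.74, 0.6, 1], [0, 0, 0, 0, 0, 0, 1]]
  ]
}}

```text
time_s: 13.55
eef_pos: [337.3, -232.4, 183.1]
tcp_rot: [0.033, 0.999, 0.0, -0.002]
force: [-0.2, 0.8, 0.5]
opening: 1.002
grip_force: 0.0
```

```bash
python3 - <<'E'
from h import *
import pickle
s=state();print(s['eef_pos'],s['joint_positions'].round(2))
im,c=snap('wrist','w5.png');pickle.dump(c,open('w5.pkl','wb'))
print(w2pix(c,(364,-225,13)),w2pix(c,(341,-315,4)))
E
```

```text
[ 337.346347   -232.38121306  183.07774012] [ 0.27  0.27  0.26  2.22 -0.11  0.67  2.1 ]
[291.18444295 227.57979825] [197.54219125 208.28233877]
```

View pics/w5.png

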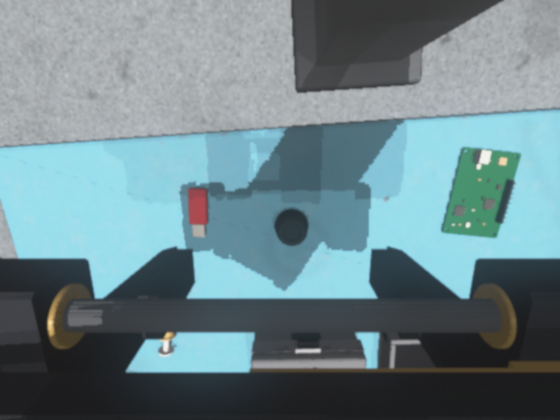

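```bash
python3 - <<'E'
from h import *
import pickle
c=pickle.load(open('w5.pkl','rb'))
l=pix2w(c,292,226,18);u=pix2w(c,198,206,5);print(l,u,pix2w(c,199,230,4))
plan((l[0],l[1],36),-.06)
E
```

```text
[ 360.898668   -224.19817951   18.        ] [ 338.52718836 -313.95991579    5.        ] [ 363.21985519 -316.55362881    4.        ]
1 x turn [ 0.05 -0.18 -0.26]
4 x shift [-0.524  0.201  3.688] total [-2.09  0.8  14.75]
```

{"name": "move_arm", "arguments": {
  "rows": [
    [[0, 0, 0, -0.75, 0.27, 4, 1], [0, 0, 0, -0.75, 0.27, 4, 1], [0, 0, 0, -0.75, 0.27, 3, 1], [0, 0, 0, 0, 0, 3, 1], [0, 0, 0, 0, 0, 1, 1], [0, 0, 0, 0, 0, 0, 1], [0, 0, 0, 0, 0, 0, -1], [0, 0, 0, 0, 0, 0, -1], [0, 0, 0, 0, 0, 0, -1], [0, 0, 0, 0, 0, 0, -1], [0, 0, 0, 0, 0, 0, -1], [0, 0, 0, 0, 0, 0, -1], [0, 0, 0, 0, 0, 0, -1], [0, 0, 0, 0, 0, 0, -1], [0, 0, 0, 0, 0, 0, -1]]
  ]
}}

```text
time_s: 15.1
eef_pos: [364.9, -223.6, 34.7]
tcp_rot: [0.03, 1.0, -0.0, 0.0]
force: [-0.4, -0.4, 0.8]
opening: 0.334
grip_force: 19.9
```

{"name": "move_arm", "arguments": {
  "rows": [
    [[0, 0, 0, 0, 0, -4, -1], [0, 0, 0, 0, 0, -4, -1], [0, 0, 0, 0, 0, -4, -1], [0, 0, 0, 0, 0, -4, -1], [0, 0, 0, -2.59, 2.5, 0, -1], [0, 0, 0, -2.59, 2.5, 0, -1], [0, 0, 0, -2.59, 2.5, 0, -1], [0, 0, 0, -2.59, 2.5, 0, -1], [0, 0, 0, -2.59, 2.5, 0, -1], [0, 0, 0, -2.59, 2.5, 0, -1], [0, 0, -1.5, 0, 0, 0, -1], [0, 0, 0, 0, 0, 0, -1]]
  ]
}}

```text
time_s: 16.3
eef_pos: [528.5, -82.6, 194.2]
tcp_rot: [0.015, 1.0, -0.0, -0.001]
force: [0.4, -0.2, -0.4]
opening: 0.328
grip_force: 19.8
```

```bash
python3 - <<'E'
from h import *
s=state();print(s['opening'],s['grip_force'])
plan((529,-86,44))
E
```

```text
0.32800221822684295 19.8186872574297
4 x shift [-0.019 -0.084  3.756] total [-0.08 -0.34 15.02]
```

{"name": "move_arm", "arguments": {
  "rows": [
    [[0, 0, 0, 0, -0.3, 4, -1], [0, 0, 0, 0, 0, 4, -1], [0, 0, 0, 0, 0, 4, -1], [0, 0, 0, 0, 0, 2, -1], [0, 0, 0, 0, 0, 1, -1], [0, 0, 0, 0, 0, 0, -1], [0, 0, 0, 0, 0, 0, -0.15], [0, 0, 0, 0, 0, 0, -0.1], [0, 0, 0, 0, 0, 0, -0.1], [0, 0, 0, 0, 0, -4, -0.1], [0, 0, 0, 0, 0, -4, -0.1], [0, 0, 0, 0, 0, -4, 0.1], [0, 0, 0, 0, 0, -4, 0.3], [0, 0, 0, 0, 0, 0, 0.3]]
  ]
}}

```text
time_s: 17.7
eef_pos: [532.2, -86.6, 210.6]
tcp_rot: [0.017, 1.0, -0.0, 0.005]
force: [0.4, -0.3, -0.3]
opening: 0.652
grip_force: 0.0
```

```bash
python3 - <<'E'
from h import *
s=state();print(s['opening'],s['eef_pos'],s['force'])
plan((338,-314,204),-.1)
E
```

```text
0.6516636544580224 [532.15985306 -86.55451702 210.57857402] [ 0.37484147 -0.26311478 -0.34884443]
1 x turn [0.01 0.61 3.82]
8 x shift [ 2.131 -3.071  0.082] total [ 17.05 -24.57   0.66]
```

{"name": "move_arm", "arguments": {
  "rows": [
    [[0, 0, 3.8, 0, 0, 0, 0.3], [0, 0, 0, 2.13, -3.07, 0, 0.3], [0, 0, 0, 2.13, -3.07, 0, 0.3], [0, 0, 0, 2.13, -3.07, 0, 0.3], [0, 0, 0, 2.13, -3.07, 0, 0.3], [0, 0, 0, 2.13, -3.07, 0, 0.3], [0, 0, 0, 2.13, -3.07, 0, 0.3], [0, 0, 0, 2.13, -3.07, 0, 0.3], [0, 0, 0, 2.13, -3.07, 0, 0.3], [0, 0, 0, 0, 0, 4, 0.3], [0, 0, 0, 0, 0, 4, 0.3], [0, 0, 0, 0, 0, 3, 0.3], [0, 0, 0, 0, 0, 0, 0.3]]
  ]
}}

```text
time_s: 19.0
eef_pos: [332.7, -311.7, 91.9]
tcp_rot: [0.05, 0.999, 0.002, -0.003]
force: [-0.8, 0.9, 0.1]
opening: 0.651
grip_force: 0.0
```

```bash
python3 - <<'E'
from h import *
s=state();print(s['opening'],s['eef_pos'])
im,c=snap('wrist','w6.png')
hsv=cv2.cvtColor(im,cv2.COLOR_RGB2HSV)
m=((hsv[...,0]<8)|(hsv[...,0]>172))&(hsv[...,1]>150)&(hsv[...,2]>60);m=m.astype(np.uint8)
n,_,st,ce=cv2.connectedComponentsWithStats(m)
for i in range(1,n):
    if st[i,4]>80:
        print(st[i],ce[i],pix2w(c,*ce[i],7))
print(w2pix(c,(338.5,-314,4)));plan((338.5,-314,27),-.1)
E
```

```text
0.6514877368039328 [ 332.6625427  -311.7423935    91.88310008]
[267 238  23  22 467] [278.33832976 248.89293362] [ 346.91394587 -315.40135256    7.        ]
[279.13538153 235.8494074 ]
1 x turn [ 0.1  -0.18  0.03]
2 x shift [-0.245 -0.04   3.338] total [-0.49 -0.08  6.68]
```

View pics/w6.png

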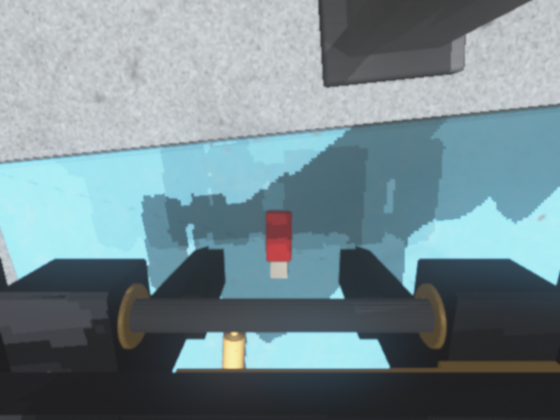

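{"name": "move_arm", "arguments": {
  "rows": [
    [[0, 0, 0, -0.5, -0.1, 3, 0.3], [0, 0, 0, 0, 0, 2.5, 0.3], [0, 0, 0, 0, 0, 1, 0.3], [0, 0, 0, 0, 0, 0, 0.3], [0, 0, 0, 0, 0, 0, -1], [0, 0, 0, 0, 0, 0, -1], [0, 0, 0, 0, 0, 0, -1], [0, 0, 0, 0, 0, 0, -1], [0, 0, 0, 0, 0, 0, -1], [0, 0, 0, 0, 0, 0, -1], [0, 0, 0, 0, 0, 0, -1], [0, 0, 0, 0, 0, -4, -1], [0, 0, 0, 0, 0, -4, -1], [0, 0, 0, 0, 0, -4, -1], [0, 0, 0, 0, 0, -4, -1], [0, 0, 0, 0, 0, 0, -1]]
  ]
}}

```text
time_s: 20.65
eef_pos: [341.8, -316.9, 194.0]
tcp_rot: [0.05, 0.999, -0.002, 0.004]
force: [-0.1, 0.6, -0.8]
opening: 0.197
grip_force: 20.0
```

```bash
python3 - <<'E'
from h import *
s=state();print(s['opening'],s['eef_pos'],s['grip_force'])
plan((532,28,192),-.03)
E
```

```text
0.1971196704753546 [ 341.8195151  -316.86785148  194.01706411] 20.000132024288177
1 x turn [-0.23  0.42 -3.99]
10 x shift [-1.798  3.504  0.02 ] total [-17.98  35.04   0.2 ]
```

{"name": "move_arm", "arguments": {
  "rows": [
    [[0, 0, -4, 0, 0, 0, -1], [0, 0, 0, -1.8, 3.5, 0, -1], [0, 0, 0, -1.8, 3.5, 0, -1], [0, 0, 0, -1.8, 3.5, 0, -1], [0, 0, 0, -1.8, 3.5, 0, -1], [0, 0, 0, -1.8, 3.5, 0, -1], [0, 0, 0, -1.8, 3.5, 0, -1], [0, 0, 0, -1.8, 3.5, 0, -1], [0, 0, 0, -1.8, 3.5, 0, -1], [0, 0, 0, -1.8, 3.5, 0, -1], [0, 0, 0, -1.8, 3.5, 0, -1], [0, 0, 0, 0, 0, 4, -1], [0, 0, 0, 0, 0, 4, -1], [0, 0, 0, 0, 0, 3.5, -1], [0, 0, 0, 0, 0, 1.5, -1], [0, 0, 0, 0, 0, 0, -1]]
  ]
}}

```text
time_s: 22.25
eef_pos: [528.2, 29.3, 57.7]
tcp_rot: [0.015, 1.0, -0.0, -0.002]
force: [0.6, -0.4, -0.3]
opening: 0.195
grip_force: 20.0
```

{"name": "move_arm", "arguments": {
  "rows": [
    [[0, 0, 0, 0, 0, 0, -0.3], [0, 0, 0, 0, 0, 0, -0.2], [0, 0, 0, 0, 0, 0, -0.2], [0, 0, 0, 0, 0, -4, -0.2], [0, 0, 0, 0, 0, -4, -0.2], [0, 0, 0, 0, 0, -4, -0.2], [0, 0, 0, 0, 0, -4, -0.2], [0, 0, 0, 3, 0, -3, -0.2], [0, 0, 0, 3, 0, 0, -0.2], [0, 0, 0, 3, 0, 0, -0.2], [0, 0, 0, 0, 0, 0, -0.2]]
  ]
}}

```text
time_s: 23.35
eef_pos: [436.7, 32.2, 250.4]
tcp_rot: [0.015, 1.0, 0.001, -0.001]
force: [1.0, -0.4, -0.2]
opening: 0.399
grip_force: 0.0
```

```bash
python3 - <<'E'
from h import *
import pickle
s=state();print(s['opening'],s['eef_pos'])
im,c=snap('wrist','w7.png');pickle.dump(c,open('w7.pkl','wb'))
snap('side','s3.png');snap('scene','sc3.png')
a=cv2.imread('pics/s3.png')[150:300,200:370]
b=cv2.imread('pics/sc3.png')[155:285,215:415]
w=cv2.imread('pics/w7.png')[180:420]
cv2.imwrite('pics/m2.png',np.vstack([np.hstack([cv2.resize(a,(370,330)),cv2.resize(b,(430,330))]),cv2.resize(w,(800,268))[:,:]]))
E
```

```text
0.3992986127328192 [436.69759505  32.15465134 250.42977567]
```

View pics/m2.png

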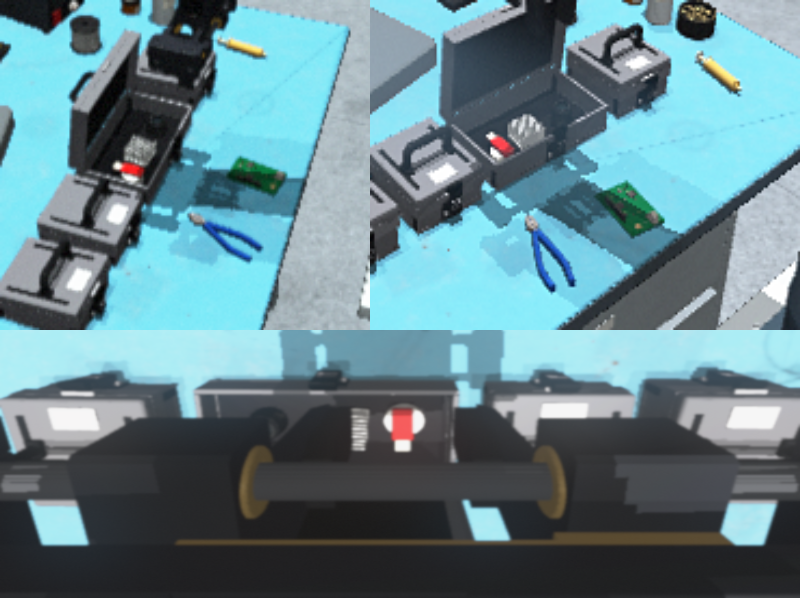

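```bash
python3 - <<'E'
from h import *
plan((665,-27,250),-.03)
import pickle
c=pickle.load(open('w7.pkl','rb'))
f=lambda u,v:(u*560/800,180+(v-330)*240/268)
for n,u,z in[('kit R',(196,388),36),('kit L',(457,392),36),('c2R',(493,387),50),('c2L',(634,387),50),('c1R',(644,387),50),('c3R',(0,397),50),('c3L',(176,390),50)]:
    print(n,pix2w(c,*f(*u),z).round(1))
E
```

```text
1 x turn [0.04 0.13 0.03]
6 x shift [-3.762 -0.877  0.01 ] total [-22.57  -5.26   0.06]
kit R [ 478.1 -129.9   36. ]
kit L [488.3  73.6  36. ]
c2R [479.1  98.8  50. ]
c2L [482.2 204.3  50. ]
c1R [482.5 211.8  50. ]
c3R [ 478.3 -271.6   50. ]
c3L [ 475.1 -138.3   50. ]
```

{"name": "move_arm", "arguments": {
  "rows": [
    [[0, 0, 0, -3.76, -0.88, 0, -1], [0, 0, 0, -3.76, -0.88, 0, -1], [0, 0, 0, -3.76, -0.88, 0, -1], [0, 0, 0, -3.76, -0.88, 0, -1], [0, 0, 0, -3.76, -0.88, 0, -1], [0, 0, 0, -3.76, -0.88, 0, -1], [0, 0, 0, 0, 0, 3.5, -1], [0, 0, 0, 0, 0, 3.5, -1], [0, 0, 0, 0, 0, 2, -1], [0, 0, 0, 0, 0, 0, -1]]
  ]
}}

```text
time_s: 24.5
eef_pos: [662.6, -27.2, 156.0]
tcp_rot: [0.015, 1.0, -0.0, -0.003]
force: [0.1, -0.2, -0.4]
opening: 0.007
grip_force: 0.0
```

{"name": "move_arm", "arguments": {
  "rows": [
    [[0, 0, 0, 1, 0, 0, -1], [0, 0, 0, 1, 0, 0, -1], [0, 0, 0, 1, 0, 0, -1], [0, 0, 0, 1, 0, 0, -1], [0, 0, 0, 1, 0, 0, -1], [0, 0, 0, 1, 0, 0, -1]]
  ]
}}

```text
time_s: 25.1
eef_pos: [603.4, -25.3, 160.3]
tcp_rot: [0.015, 1.0, 0.0, 0.001]
force: [0.4, 0.6, -0.3]
opening: 0.006
grip_force: 0.2
```

{"name": "move_arm", "arguments": {
  "rows": [
    [[0, 0, 0, 1, 0, 0.1, -1], [0, 0, 0, 1, 0, 0.1, -1], [0, 0, 0, 1, 0, 0.1, -1], [0, 0, 0, 1, 0, 0.1, -1], [0, 0, 0, 1, 0, 0.1, -1], [0, 0, 0, 1, 0, 0, -1], [0, 0, 0, 1, 0, 0, -1]]
  ]
}}

```text
time_s: 25.8
eef_pos: [533.1, -23.3, 154.7]
tcp_rot: [0.015, 1.0, 0.0, -0.0]
force: [0.0, 0.2, -0.4]
opening: 0.007
grip_force: 0.0
```

```bash
python3 - <<'E'
from h import *
snap('side','s4.png');snap('scene','sc4.png')
a=cv2.imread('pics/s4.png')[130:300,180:370]
b=cv2.imread('pics/sc4.png')[135:285,205:405]
cv2.imwrite('pics/m3.png',np.hstack([cv2.resize(a,(380,340)),cv2.resize(b,(420,340))]))
E
```

```text
(no output)
```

View pics/m3.png

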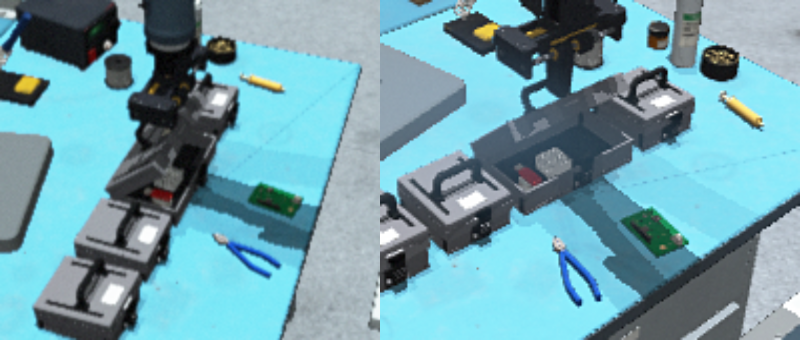

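{"name": "move_arm", "arguments": {
  "rows": [
    [[0, 0, 0, 1.2, 0, -0.5, -1], [0, 0, 0, 1.2, 0, 0, -1], [0, 0, 0, 1.2, -0.2, 0, -1], [0, 0, 0, 0, 0, 0, -1], [0, 0, 0, 0, 0, 0, -1], [0, 0, 0, 0, 0, 0, -1], [0, 0, 0, 0, 0, 0, -1], [0, 0, 0, 0, 0, 1.5, -1], [0, 0, 0, 0, 0, 1.5, -1], [0, 0, 0, 0, 0, 1.5, -1], [0, 0, 0, 0, 0, 1, -1], [0, 0, 0, 0, 0, 0, -1]]
  ]
}}

```text
time_s: 27.1
eef_pos: [497.3, -24.3, 103.6]
tcp_rot: [0.015, 1.0, -0.0, -0.001]
force: [0.3, -1.1, -0.1]
opening: 0.007
grip_force: 0.0
```

{"name": "move_arm", "arguments": {
  "rows": [
    [[0, 0, 0, 0, 0, 1, -1], [0, 0, 0, 0, 0, 0.5, -1], [0, 0, 0, 0, 0, 0.5, -1], [0, 0, 0, 0, 0, 0.3, -1], [0, 0, 0, 0, 0, 0, -1]]
  ]
}}

```text
time_s: 27.6
eef_pos: [497.8, -24.3, 81.4]
tcp_rot: [0.015, 1.0, -0.0, -0.0]
force: [-0.5, 0.9, -0.3]
opening: 0.01
grip_force: 0.0
```

Tips at 56, no contact yet; continue in small steps.

{"name": "move_arm", "arguments": {
  "rows": [
    [[0, 0, 0, 0, 0, 0.2, -1], [0, 0, 0, 0, 0, 0.2, -1], [0, 0, 0, 0, 0, 0, -1]]
  ]
}}

```text
time_s: 27.9
eef_pos: [497.9, -24.3, 77.5]
tcp_rot: [0.015, 1.0, 0.0, -0.0]
force: [-0.3, -0.5, -0.1]
opening: 0.004
grip_force: 0.0
```

{"name": "move_arm", "arguments": {
  "rows": [
    [[0, 0, 0, 0, 0, 0.2, -1], [0, 0, 0, 0, 0, 0, -1]]
  ]
}}

```text
time_s: 28.1
eef_pos: [497.9, -24.3, 75.6]
tcp_rot: [0.015, 1.0, 0.0, -0.0]
force: [-1.0, 0.6, 1.4]
opening: 0.006
grip_force: 0.0
```

{"name": "move_arm", "arguments": {
  "rows": [
    [[0, 0, 0, 0, 0, 0.2, -1], [0, 0, 0, 0, 0, 0, -1]]
  ]
}}

```text
time_s: 28.3
eef_pos: [498.0, -24.3, 75.0]
tcp_rot: [0.015, 1.0, 0.0, -0.0]
force: [-6.2, -0.3, 19.0]
opening: 0.002
grip_force: 9.5
```

{"name": "move_arm", "arguments": {
  "rows": [
    [[0, 0, 0, 0, 0, -1, -1], [0, 0, 0, 0, 0, -3, -1], [0, 0, 0, 0, 0, -4, -1], [0, 0, 0, 0, 0, -4, -1], [0, 0, 0, 0, 0, -4, -1], [0, 0, 8.3, 0, 0, 0, -1], [0, 0, 8.3, 0, 0, 0, -1], [0, 0, 8.3, 0, 0, 0, -1], [0, 0, 8.3, 0, 0, 0, -1], [0, 0, 8.3, 0, 0, 0, -1], [0, 0, 8.3, 0, 0, 0, -1], [0, 0, 8.3, 0, 0, 0, 0], [0, 0, 8.3, 0, 0, 0, 0], [0, 0, 8.3, 0, 0, 0, 0], [0, 0, 8.3, 0, 0, 0, 0], [0, 0, 8.3, 0, 0, 0, 0], [0, 0, 0, 0, 0, 0, 0]]
  ]
}}

```text
time_s: 30.0
eef_pos: [497.9, -24.2, 233.8]
tcp_rot: [0.726, 0.688, -0.0, 0.0]
force: [-0.5, -0.1, -0.1]
opening: 0.494
grip_force: 0.0
```

```bash
python3 - <<'E'
from h import *
s=state();print(s['eef_pos'],s['joint_positions'].round(2),s['tcp_rot'])
plan((537,250,220),np.radians(-92))
E
```

```text
[497.89502116 -24.16117927 233.76474093] [-0.54  0.36  0.62  1.99 -0.27  0.87  0.17] [ 7.25667976e-01  6.88045040e-01 -8.40575530e-05  6.61601745e-05]
1 x turn [-0.    0.01 -1.05]
7 x shift [3.934 0.422 0.197] total [27.54  2.95  1.38]
```

{"name": "move_arm", "arguments": {
  "rows": [
    [[0, 0, -1, 3.93, 0.42, 0, 0], [0, 0, 0, 3.93, 0.42, 0.2, 0], [0, 0, 0, 3.93, 0.42, 0.2, 0], [0, 0, 0, 3.93, 0.42, 0.2, 0], [0, 0, 0, 3.93, 0.42, 0.2, 0], [0, 0, 0, 3.93, 0.42, 0.2, 0], [0, 0, 0, 3.93, 0.42, 0.2, 0], [0, 0, 0, 0, 0, 0, 0]]
  ]
}}

```text
time_s: 30.8
eef_pos: [536.7, 256.5, 221.0]
tcp_rot: [0.715, 0.699, 0.001, -0.001]
force: [0.1, -0.7, -0.2]
opening: 0.497
grip_force: 0.0
```

```bash
python3 - <<'E'
from h import *
import pickle
s=state();print(s['eef_pos'])
im,c=snap('wrist','w8.png');pickle.dump(c,open('w8.pkl','wb'))
for x,y in((537,290),(537,262)):print(w2pix(c,(x,y,80)))
E
```

```text
[536.67033135 256.53479289 221.01830582]
[280.73815167 169.13330732]
[281.47979672 202.17101407]
```

View pics/w8.png

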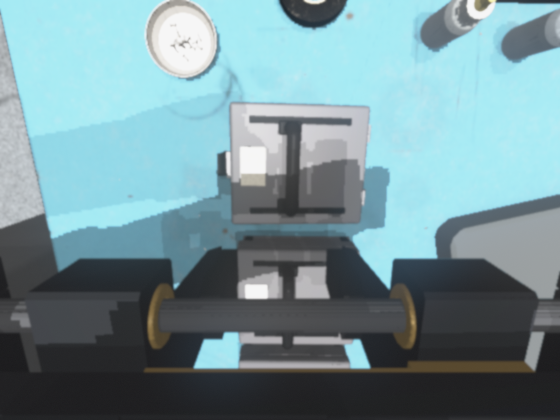

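```bash
python3 - <<'E'
from h import *
import pickle
c=pickle.load(open('w8.pkl','rb'))
for n,u,z in[('c1 bar',(292.5,168),82),('bar top',(293,122),80),('bar bot',(292,215),80),('FL',(230,103),50),('FR',(231,222),50),('BL',(369,105),50),('BR',(364,222),50),('c2bar',(289,280),82),('c2 FL',(237,238),50),('c2BL',(358,238),50)]:
    print(n,pix2w(c,*u,z).round(1))
h=pix2w(c,292.5,168,82)
plan((h[0],h[1],76),np.radians(-92))
E
```

```text
c1 bar [546.7 291.   82. ]
bar top [547.6 327.2  80. ]
bar bot [545.8 250.5  80. ]
FL [493.8 344.9  50. ]
FR [487.9 236.5  50. ]
BL [615.3 340.6  50. ]
BR [615.8 233.8  50. ]
c2bar [542.2 190.4  82. ]
c2 FL [492.7 220.2  50. ]
c2BL [610.6 217.6  50. ]
1 x turn [-0.03 -0.03  0.52]
4 x shift [0.965 0.209 3.63 ] total [ 3.86  0.84 14.52]
```

{"name": "move_arm", "arguments": {
  "rows": [
    [[0, 0, 0, 1.8, 0.42, 0, 0], [0, 0, 0, 1.7, 0.42, 0, 0], [0, 0, 0, 0, 0, 4, 0], [0, 0, 0, 0, 0, 4, 0], [0, 0, 0, 0, 0, 3, 0], [0, 0, 0, 0, 0, 2.6, 0], [0, 0, 0, 0, 0, 0, 0], [0, 0, 0, 0, 0, 0, -1], [0, 0, 0, 0, 0, 0, -1], [0, 0, 0, 0, 0, 0, -1], [0, 0, 0, 0, 0, 0, -1], [0, 0, 0, 0, 0, 0, -1], [0, 0, 0, 0, 0, 0, -1]]
  ],
  "squeeze": 40
}}

```text
time_s: 32.15
eef_pos: [543.3, 284.7, 85.8]
tcp_rot: [0.719, 0.695, -0.003, -0.003]
force: [-11.4, -0.3, 8.2]
opening: 0.098
grip_force: 38.8
```

{"name": "move_arm", "arguments": {
  "rows": [
    [[0, 0, 0, 0, -0.2, 0, -1], [0, 0, 0, 0, 0, -0.1, -1], [0, 0, 0, 0, 0, 0, -1]]
  ]
}}

```text
time_s: 32.45
eef_pos: [543.6, 284.6, 86.4]
tcp_rot: [0.719, 0.695, -0.001, -0.001]
force: [-5.9, 1.1, -0.5]
opening: 0.097
grip_force: 39.5
```

{"name": "move_arm", "arguments": {
  "rows": [
    [[0, 0, 0, 0, 0, -0.15, -1], [0, 0, 0, 0, 0, -0.15, -1], [0, 0, 0, 0, 0, 0, -1]]
  ]
}}

```text
time_s: 32.75
eef_pos: [546.1, 284.5, 90.2]
tcp_rot: [0.719, 0.695, 0.001, 0.0]
force: [0.5, 0.8, -4.2]
opening: 0.094
grip_force: 39.8
```

{"name": "move_arm", "arguments": {
  "rows": [
    [[0, 0, 0, 0, 0, -0.3, -1], [0, 0, 0, 0, 0, -0.3, -1], [0, 0, 0, 0, 0, 0, -1]]
  ]
}}

```text
time_s: 33.05
eef_pos: [551.7, 284.2, 96.6]
tcp_rot: [0.72, 0.694, 0.005, 0.004]
force: [18.7, 3.7, -22.5]
opening: 0.097
grip_force: 41.3
```

{"name": "move_arm", "arguments": {
  "rows": [
    [[0, 0, 0, 0, 0.4, 0, -1], [0, 0, 0, 0, 0.4, -0.3, -1], [0, 0, 0, 0, 0.25, -0.3, -1], [0, 0, 0, 0, 0, 0, -1]]
  ]
}}

```text
time_s: 33.45
eef_pos: [558.2, 283.9, 102.0]
tcp_rot: [0.719, 0.695, 0.002, 0.002]
force: [8.2, 4.0, -15.4]
opening: 0.092
grip_force: 40.7
```

{"name": "move_arm", "arguments": {
  "rows": [
    [[0, 0, 0, 0, -0.35, 0.3, -1], [0, 0, 0, 0, -0.35, 0.4, -1], [0, 0, 0, 0, -0.3, 0.4, -1], [0, 0, 0, 0, 0, 0, -0.6], [0, 0, 0, 0, 0, 0, 0], [0, 0, 0, 0, 0, 0, 0], [0, 0, 0, 0, 0, -4, 0], [0, 0, 0, 0, 0, -4, 0], [0, 0, 0, 0, 0, 0, -1], [0, 0, 0, 0, 0, 0, -1]]
  ]
}}

```text
time_s: 34.45
eef_pos: [546.0, 284.4, 171.7]
tcp_rot: [0.719, 0.695, 0.001, 0.0]
force: [0.2, -1.0, -0.1]
opening: 0.342
grip_force: 0.0
```

```bash
python3 - <<'E'
from h import *
s=state();print(s['eef_pos'],s['force'])
plan((508.5,290,100),np.radians(-92))
E
```

```text
[546.01798387 284.43993995 171.66267598] [ 0.17704615 -0.98765239 -0.11841816]
1 x turn [ 0.07 -0.07  0.01]
3 x shift [ 0.142 -1.256  2.389] total [ 0.42 -3.77  7.17]
```

{"name": "move_arm", "arguments": {
  "rows": [
    [[0, 0, 0, 0.2, -1.9, 0, -1], [0, 0, 0, 0.2, -1.9, 0, -1], [0, 0, 0, 0, 0, 2.5, -1], [0, 0, 0, 0, 0, 2.5, -1], [0, 0, 0, 0, 0, 2.5, -1], [0, 0, 0, 0, 0, 1, -1], [0, 0, 0, 0, 0, 0, -1]]
  ]
}}

```text
time_s: 35.15
eef_pos: [506.2, 288.7, 83.7]
tcp_rot: [0.719, 0.695, -0.002, -0.0]
force: [0.2, 0.7, 0.4]
opening: 0.005
grip_force: 0.0
```

{"name": "move_arm", "arguments": {
  "rows": [
    [[0, 0, 0, 0, 0, 0.3, -1], [0, 0, 0, 0, 0, 0, -1]]
  ]
}}

```text
time_s: 35.35
eef_pos: [508.4, 289.7, 83.2]
tcp_rot: [0.719, 0.695, 0.001, 0.0]
force: [0.4, -0.0, -0.0]
opening: 0.005
grip_force: 0.0
```

{"name": "move_arm", "arguments": {
  "rows": [
    [[0, 0, 0, 0, 0, 0.2, -1], [0, 0, 0, 0, 0, 0, -1]]
  ]
}}

```text
time_s: 35.55
eef_pos: [508.1, 289.7, 81.1]
tcp_rot: [0.719, 0.695, 0.0, 0.0]
force: [0.2, 0.0, -0.2]
opening: 0.003
grip_force: 0.0
```

{"name": "move_arm", "arguments": {
  "rows": [
    [[0, 0, 0, 0, 0, 0.2, -1], [0, 0, 0, 0, 0, 0, -1]]
  ]
}}

```text
time_s: 35.75
eef_pos: [508.0, 289.7, 78.8]
tcp_rot: [0.719, 0.695, 0.0, 0.0]
force: [-0.3, -0.6, -0.5]
opening: 0.004
grip_force: 0.0
```

{"name": "move_arm", "arguments": {
  "rows": [
    [[0, 0, 0, 0, 0, 0.2, -1], [0, 0, 0, 0, 0, 0, -1]]
  ]
}}

```text
time_s: 35.95
eef_pos: [507.6, 289.5, 76.4]
tcp_rot: [0.719, 0.695, -0.0, -0.0]
force: [-0.4, 1.3, -0.1]
opening: 0.005
grip_force: 0.0
```

{"name": "move_arm", "arguments": {
  "rows": [
    [[0, 0, 0, 0, 0, 0.15, -1], [0, 0, 0, 0, 0, 0, -1]]
  ]
}}

```text
time_s: 36.15
eef_pos: [507.9, 289.6, 75.4]
tcp_rot: [0.719, 0.695, -0.0, -0.0]
force: [-0.2, -0.3, 3.0]
opening: 0.008
grip_force: 1.4
```

{"name": "move_arm", "arguments": {
  "rows": [
    [[0, 0, 0, 0, 0, 0.15, -1], [0, 0, 0, 0, 0, 0, -1]]
  ]
}}

```text
time_s: 36.35
eef_pos: [507.9, 289.6, 75.0]
tcp_rot: [0.719, 0.695, 0.0, -0.0]
force: [-4.4, -2.3, 15.5]
opening: 0.006
grip_force: 7.8
```

{"name": "move_arm", "arguments": {
  "rows": [
    [[0, 0, 0, 0, 0, 0.1, -1], [0, 0, 0, 0, 0, 0, -1], [0, 0, 0, 0, 0, 0, -1]]
  ]
}}

```text
time_s: 36.65
eef_pos: [507.9, 289.7, 74.8]
tcp_rot: [0.719, 0.695, 0.0, -0.001]
force: [-7.2, -3.3, 24.1]
opening: 0.005
grip_force: 11.9
```

{"name": "move_arm", "arguments": {
  "rows": [
    [[0, 0, 0, 0, 0, -1, -1], [0, 0, 0, 0, 0, -4, -1], [0, 0, 0, 0, 0, -2.5, 0], [0, 0, 0, 0, 1.85, 0, 0], [0, 0, 0, 0, 1.85, 0, 0], [0, 0, 0, 0, 0, 0, 0], [0, 0, 0, 0, 0, 3, 0], [0, 0, 0, 0, 0, 2.5, 0], [0, 0, 0, 0, 0, 0.7, 0], [0, 0, 0, 0, 0, 0, -1], [0, 0, 0, 0, 0, 0, -1], [0, 0, 0, 0, 0, 0, -1], [0, 0, 0, 0, 0, 0, -1], [0, 0, 0, 0, 0, 0, -1], [0, 0, 0, 0, 0, 0, -1], [0, 0, 0, 0, 0, 0, -1]]
  ]
}}

```text
time_s: 38.25
eef_pos: [542.0, 288.9, 86.2]
tcp_rot: [0.719, 0.695, -0.002, -0.002]
force: [-9.8, 0.3, 9.6]
opening: 0.1
grip_force: 38.5
```

{"name": "move_arm", "arguments": {
  "rows": [
    [[0, 0, 0, 0, -0.2, 0, -1], [0, 0, 0, 0, 0, -0.2, -1], [0, 0, 0, 0, 0, 0, -1]]
  ]
}}

```text
time_s: 38.55
eef_pos: [542.9, 288.7, 88.1]
tcp_rot: [0.719, 0.695, 0.0, -0.0]
force: [-1.8, 0.6, -1.3]
opening: 0.104
grip_force: 39.6
```

{"name": "move_arm", "arguments": {
  "rows": [
    [[0, 0, 0, 0, 0.1, -0.2, -1], [0, 0, 0, 0, 0, 0, -1]]
  ]
}}

```text
time_s: 38.75
eef_pos: [543.2, 288.7, 88.8]
tcp_rot: [0.719, 0.695, -0.0, -0.0]
force: [1.0, 2.9, -12.5]
opening: 0.102
grip_force: 40.7
```

{"name": "move_arm", "arguments": {
  "rows": [
    [[0, 0, 0, 0, 0.1, -0.2, -1], [0, 0, 0, 0, 0, 0, -1]]
  ]
}}

```text
time_s: 38.95
eef_pos: [543.3, 288.6, 89.0]
tcp_rot: [0.719, 0.695, -0.001, -0.0]
force: [4.4, 5.9, -26.8]
opening: 0.099
grip_force: 42.4
```

{"name": "move_arm", "arguments": {
  "rows": [
    [[0, 0, 0, 0, 0, 0.4, -1], [0, 0, 0, 0, 0, 0, -0.5], [0, 0, 0, 0, 0, 0, 0], [0, 0, 0, 0, 0, 0, 0], [0, 0, 0, 0, 0, -3, 0], [0, 0, 0, 0, 0, -3, 0], [0, 0, 0, -3.44, 0, 0, 0], [0, 0, 0, -3.44, 0, 0, 0], [0, 0, 0, -3.44, 0, 0, 0], [0, 0, 0, -3.44, 0, 0, 0], [0, 0, 0, 0, 0, 0, 0]]
  ]
}}

```text
time_s: 40.05
eef_pos: [540.9, 144.1, 148.8]
tcp_rot: [0.722, 0.692, -0.0, 0.002]
force: [0.3, -0.4, 0.4]
opening: 0.501
grip_force: 0.0
```

```bash
python3 - <<'E'
from h import *
s=state();print(s['eef_pos'],s['joint_positions'].round(2))
im,c=snap('wrist','w9.png')
for z in(80,):print(w2pix(c,(539,151,80)))
# dark bar columns in rows near handle
g=cv2.cvtColor(im,cv2.COLOR_RGB2GRAY)
for r in range(120,260,12):print(r,(g[r,225:345:5]))
plan((538.5,150,86),np.radians(-92))
E
```

```text
[540.9473638  144.1267958  148.81496433] [-0.71  0.58  0.49  1.89 -0.38  0.76 -0.05]
[277.23726553 225.5378099 ]
120 [198 195 185 180 180 184 202 203 202 208 215 216 217 218 214 217 217 218
 218 219 218 218 218 216]
132 [193 191 188 179 169 168 168 165 170 177 184 183 184 184 181 171 171 172
 170 151 149 152 156 150]
144 [195 194 194 193 193 193 192 210 216 215 215 215 214 214 214 213 213 213
 214 213 212 212 212 212]
156 [193  89  89  88  88  87  87  86  83  75  74  78  80  78  88  89  89  88
  86  86  92  96  96  86]
168 [191 191 191 190 191 189 189 188  94  69  64  66  63  82 180 184 181 180
 180 179 175 166 165 165]
180 [174 111 111 111 110 102 102 101  92  69  63  58  55  99  98  99  99  99
 100 100 100 119 101 101]
192 [184 185 179 182 176 129  99  99  94  67  53  53  51  97  97  97  97  97
  98  97  98 123  98  98]
204 [180 177 182 180 183 139  98  98  93  67  50  50  49  95  95  95  95  95
  96  95 114 121  97  96]
216 [186 184 181 183 182 157  96  96  92  69  48  47  45  92  93  94  94  94
  94  94 101 120  95  94]
228 [181 183 180 181 173 159  92  94  92  73  45  45  43  87  79  78  79  79
  79  79  79  92  93  87]
240 [ 82  82  81  81  81  86  91 102 102  72  42  40  40  77  78  78  78  77
  78  78  86  99  80  80]
252 [ 44  43  45 102 102 102 102 103  97  39  39  39  38  42  98 101 102 102
 102 102 102  40  41  41]
1 x turn [ 0.1   0.04 -0.3 ]
2 x shift [ 0.12  -0.128  3.133] total [ 0.24 -0.26  6.27]
```

{"name": "move_arm", "arguments": {
  "rows": [
    [[0, 0, 0, 0.5, -0.2, 3, 0], [0, 0, 0, 0, 0, 2.5, 0], [0, 0, 0, 0, 0, 0.8, 0], [0, 0, 0, 0, 0, 0, 0], [0, 0, 0, 0, 0, 0, -1], [0, 0, 0, 0, 0, 0, -1], [0, 0, 0, 0, 0, 0, -1], [0, 0, 0, 0, 0, 0, -1], [0, 0, 0, 0, 0, 0, -1], [0, 0, 0, 0, 0, 0, -1], [0, 0, 0, 0, 0, 0, -1]]
  ]
}}

```text
time_s: 41.2
eef_pos: [540.1, 156.0, 85.5]
tcp_rot: [0.719, 0.695, 0.002, 0.001]
force: [4.3, 0.1, -0.6]
opening: 0.099
grip_force: 39.2
```

{"name": "move_arm", "arguments": {
  "rows": [
    [[0, 0, 0, 0, 0, -0.2, -1], [0, 0, 0, 0, 0, 0, -1]]
  ]
}}

```text
time_s: 41.4
eef_pos: [541.2, 155.9, 87.3]
tcp_rot: [0.719, 0.695, 0.002, 0.002]
force: [9.8, 0.5, -7.3]
opening: 0.1
grip_force: 40.1
```

{"name": "move_arm", "arguments": {
  "rows": [
    [[0, 0, 0, 0, 0.1, -0.2, -1], [0, 0, 0, 0, 0, 0, -1]]
  ]
}}

```text
time_s: 41.6
eef_pos: [541.5, 155.9, 88.0]
tcp_rot: [0.719, 0.695, 0.002, 0.002]
force: [12.8, 1.5, -20.1]
opening: 0.1
grip_force: 41.3
```

{"name": "move_arm", "arguments": {
  "rows": [
    [[0, 0, 0, 0, 0.1, -0.15, -1], [0, 0, 0, 0, 0, 0, -1]]
  ]
}}

```text
time_s: 41.8
eef_pos: [541.5, 155.8, 88.1]
tcp_rot: [0.719, 0.695, 0.001, 0.002]
force: [15.1, 1.7, -31.1]
opening: 0.105
grip_force: 42.4
```

{"name": "move_arm", "arguments": {
  "rows": [
    [[0, 0, 0, 0, -0.1, 0.4, -1], [0, 0, 0, 0, 0, 0, -0.5], [0, 0, 0, 0, 0, 0, 0], [0, 0, 0, 0, 0, 0, 0], [0, 0, 0, 0, 0, -3, 0], [0, 0, 0, 0, 0, -3, 0], [0, 0, 0, -3.7, 0, 0, 0], [0, 0, 0, -3.7, 0, 0, 0], [0, 0, 0, -3.7, 0, 0, 0], [0, 0, 0, -3.7, 0, 0, 0], [0, 0, 0, -3.7, 0, 0, 0], [0, 0, 0, 0, 0, 0, 0], [0, 0, 0, 0, 0, 0, 0]]
  ]
}}

```text
time_s: 43.1
eef_pos: [532.5, -29.6, 146.4]
tcp_rot: [0.72, 0.694, 0.0, -0.0]
force: [-0.0, 0.8, 0.5]
opening: 0.497
grip_force: 0.0
```

```bash
cat > bar.py <<'E'
from h import *
s=state();print(s['eef_pos'],s['joint_positions'].round(2))
im,c=snap('wrist','bar.png')
g=cv2.cvtColor(im,cv2.COLOR_RGB2GRAY).astype(int)
for r in range(150,256,15):
    d=np.where(g[r,230:340]<72)[0]+230
    print(r,(d.min(),d.max(),len(d),pix2w(c,np.median(d),r,81).round(1)) if len(d) else None)
E
python3 bar.py
```

```text
[532.50204865 -29.59573644 146.39428614] [-0.4   0.55  0.49  1.96 -0.38  0.72  0.27]
150 None
165 None
180 (np.int64(268), np.int64(296), 29, array([534.4,   6.7,  81. ]))
195 (np.int64(273), np.int64(290), 18, array([533.8,  -2.4,  81. ]))
210 (np.int64(273), np.int64(290), 18, array([533.4, -11.7,  81. ]))
225 (np.int64(273), np.int64(290), 18, array([533.1, -21.2,  81. ]))
240 (np.int64(273), np.int64(291), 19, array([533., -31.,  81.]))
255 (np.int64(230), np.int64(339), 38, array([534.2, -41.1,  81. ]))
```

{"name": "move_arm", "arguments": {
  "rows": [
    [[0, 0, 0, 0.4, 0, 3, 0], [0, 0, 0, 0, 0, 2.3, 0], [0, 0, 0, 0, 0, 0.7, 0], [0, 0, 0, 0, 0, 0, 0], [0, 0, 0, 0, 0, 0, -1], [0, 0, 0, 0, 0, 0, -1], [0, 0, 0, 0, 0, 0, -1], [0, 0, 0, 0, 0, 0, -1], [0, 0, 0, 0, 0, 0, -1], [0, 0, 0, 0, 0, 0, -1], [0, 0, 0, 0, 0, 0, -1]]
  ]
}}

```text
time_s: 44.25
eef_pos: [532.9, -25.1, 86.7]
tcp_rot: [0.719, 0.695, 0.0, -0.0]
force: [-2.0, 0.3, 5.9]
opening: 0.105
grip_force: 39.0
```

{"name": "move_arm", "arguments": {
  "rows": [
    [[0, 0, 0, 0, 0, -0.2, -1], [0, 0, 0, 0, 0, 0, -1]]
  ]
}}

```text
time_s: 44.45
eef_pos: [533.9, -25.1, 88.5]
tcp_rot: [0.719, 0.695, 0.001, 0.001]
force: [3.9, -0.2, -3.3]
opening: 0.106
grip_force: 40.0
```

{"name": "move_arm", "arguments": {
  "rows": [
    [[0, 0, 0, 0, 0.1, -0.2, -1], [0, 0, 0, 0, 0, 0, -1]]
  ]
}}

```text
time_s: 44.65
eef_pos: [534.3, -25.1, 89.2]
tcp_rot: [0.719, 0.695, -0.0, 0.001]
force: [6.6, -0.6, -16.1]
opening: 0.102
grip_force: 41.2
```

{"name": "move_arm", "arguments": {
  "rows": [
    [[0, 0, 0, 0, 0, -0.1, -1], [0, 0, 0, 0, 0, 0, -1]]
  ]
}}

```text
time_s: 44.85
eef_pos: [534.3, -25.1, 89.4]
tcp_rot: [0.719, 0.695, -0.0, 0.001]
force: [10.2, -0.4, -26.6]
opening: 0.106
grip_force: 42.1
```

{"name": "move_arm", "arguments": {
  "rows": [
    [[0, 0, 0, 0, -0.1, 0.4, -1], [0, 0, 0, 0, 0, 0, -0.5], [0, 0, 0, 0, 0, 0, 0], [0, 0, 0, 0, 0, 0, 0], [0, 0, 0, 0, 0, -3, 0], [0, 0, 0, 0, 0, -3, 0], [0, 0, 0, -3.7, 0, 0, 0], [0, 0, 0, -3.7, 0, 0, 0], [0, 0, 0, -3.7, 0, 0, 0], [0, 0, 0, -3.7, 0, 0, 0], [0, 0, 0, -3.7, 0, 0, 0], [0, 0, 0, 0, 0, 0, 0], [0, 0, 0, 0, 0, 0, 0]]
  ]
}}

```text
time_s: 46.15
eef_pos: [526.1, -210.6, 147.3]
tcp_rot: [0.72, 0.694, 0.0, -0.0]
force: [-0.4, 0.4, -0.4]
opening: 0.498
grip_force: 0.0
```

```bash
python3 bar.py
```

```text
[ 526.05171261 -210.56790043  147.29439332] [-0.06  0.6   0.49  1.87 -0.39  0.77  0.6 ]
150 None
165 None
180 (np.int64(240), np.int64(339), 100, array([ 532.4, -174.6,   81. ]))
195 (np.int64(277), np.int64(305), 29, array([ 533. , -183.7,   81. ]))
210 (np.int64(285), np.int64(303), 19, array([ 534.6, -193.1,   81. ]))
225 (np.int64(285), np.int64(303), 19, array([ 534.4, -202.7,   81. ]))
240 (np.int64(285), np.int64(303), 19, array([ 534.1, -212.6,   81. ]))
255 (np.int64(230), np.int64(339), 37, array([ 535.7, -222.7,   81. ]))
```

{"name": "move_arm", "arguments": {
  "rows": [
    [[0, 0, 0, -0.2, 0.75, 0, 0], [0, 0, 0, 0, 0, 3, 0], [0, 0, 0, 0, 0, 2.5, 0], [0, 0, 0, 0, 0, 0.6, 0], [0, 0, 0, 0, 0, 0, 0], [0, 0, 0, 0, 0, 0, -1], [0, 0, 0, 0, 0, 0, -1], [0, 0, 0, 0, 0, 0, -1], [0, 0, 0, 0, 0, 0, -1], [0, 0, 0, 0, 0, 0, -1], [0, 0, 0, 0, 0, 0, -1], [0, 0, 0, 0, 0, 0, -1]]
  ]
}}

```text
time_s: 47.4
eef_pos: [533.7, -212.3, 86.6]
tcp_rot: [0.719, 0.695, -0.0, -0.0]
force: [-2.8, 0.7, 6.0]
opening: 0.098
grip_force: 39.0
```

{"name": "move_arm", "arguments": {
  "rows": [
    [[0, 0, 0, 0, 0, -0.2, -1], [0, 0, 0, 0, 0, 0, -1]]
  ]
}}

```text
time_s: 47.6
eef_pos: [535.0, -212.3, 88.6]
tcp_rot: [0.719, 0.695, 0.0, 0.001]
force: [1.6, -0.5, -0.3]
opening: 0.098
grip_force: 39.5
```

{"name": "move_arm", "arguments": {
  "rows": [
    [[0, 0, 0, 0, 0.1, -0.2, -1], [0, 0, 0, 0, 0, 0, -1]]
  ]
}}

```text
time_s: 47.8
eef_pos: [536.1, -212.4, 90.3]
tcp_rot: [0.719, 0.695, 0.0, 0.001]
force: [5.3, -1.7, -8.5]
opening: 0.097
grip_force: 40.1
```

{"name": "move_arm", "arguments": {
  "rows": [
    [[0, 0, 0, 0, 0.1, -0.15, -1], [0, 0, 0, 0, 0, 0, -1]]
  ]
}}

```text
time_s: 48.0
eef_pos: [537.2, -212.4, 91.5]
tcp_rot: [0.719, 0.695, 0.0, 0.001]
force: [6.5, -1.3, -8.8]
opening: 0.097
grip_force: 40.2
```

Looks loose; keep raising along the arc.

{"name": "move_arm", "arguments": {
  "rows": [
    [[0, 0, 0, 0, 0.25, -0.3, -1], [0, 0, 0, 0, 0.25, -0.3, -1], [0, 0, 0, 0, 0.3, -0.3, -1], [0, 0, 0, 0, 0.3, -0.3, -1], [0, 0, 0, 0, 0, 0, -1]]
  ]
}}

```text
time_s: 48.5
eef_pos: [549.4, -212.9, 103.0]
tcp_rot: [0.719, 0.695, 0.001, 0.002]
force: [12.0, -4.2, -20.2]
opening: 0.091
grip_force: 41.1
```

{"name": "move_arm", "arguments": {
  "rows": [
    [[0, 0, 0, 0, -0.35, 0.3, -1], [0, 0, 0, 0, -0.35, 0.4, -1], [0, 0, 0, 0, -0.3, 0.4, -1], [0, 0, 0, 0, 0, 0, -0.6], [0, 0, 0, 0, 0, 0, 0], [0, 0, 0, 0, 0, 0, 0], [0, 0, 0, 0, 0, -4, 0], [0, 0, 0, 0, 0, -4, 0], [0, 0, 0, 0, 0, 0, -1], [0, 0, 0, 0, 0, 0, -1]]
  ]
}}

```text
time_s: 49.5
eef_pos: [537.2, -212.4, 173.5]
tcp_rot: [0.719, 0.695, 0.001, 0.001]
force: [-0.4, 0.6, -0.7]
opening: 0.343
grip_force: 0.0
```

```bash
python3 - <<'E'
from h import *
s=state();print(s['eef_pos'])
plan((498,-212.5,86),np.radians(-92))
E
```

```text
[ 537.22613225 -212.35836434  173.47327766]
1 x turn [0.09 0.   0.02]
3 x shift [-0.05  -1.307  2.916] total [-0.15 -3.92  8.75]
```

{"name": "move_arm", "arguments": {
  "rows": [
    [[0, 0, 0, -0.1, -1.96, 0, -1], [0, 0, 0, -0.05, -1.96, 0, -1], [0, 0, 0, 0, 0, 0, -1], [0, 0, 0, 0, 0, 3, -1], [0, 0, 0, 0, 0, 3, -1], [0, 0, 0, 0, 0, 2.5, -1], [0, 0, 0, 0, 0, 0.5, -1], [0, 0, 0, 0, 0, 0, -1]]
  ]
}}

```text
time_s: 50.3
eef_pos: [497.4, -212.2, 81.7]
tcp_rot: [0.719, 0.695, -0.001, -0.001]
force: [-0.3, -0.3, -0.3]
opening: 0.002
grip_force: 0.0
```

{"name": "move_arm", "arguments": {
  "rows": [
    [[0, 0, 0, 0, 0, 0.3, -1], [0, 0, 0, 0, 0, 0.2, -1], [0, 0, 0, 0, 0, 0, -1]]
  ]
}}

```text
time_s: 50.6
eef_pos: [498.2, -212.5, 78.3]
tcp_rot: [0.719, 0.695, 0.0, 0.0]
force: [0.3, 0.2, 0.2]
opening: 0.006
grip_force: 0.0
```

{"name": "move_arm", "arguments": {
  "rows": [
    [[0, 0, 0, 0, 0, 0.2, -1], [0, 0, 0, 0, 0, 0, -1]]
  ]
}}

```text
time_s: 50.8
eef_pos: [497.8, -212.4, 75.9]
tcp_rot: [0.719, 0.695, 0.0, 0.0]
force: [-0.4, -0.3, -0.7]
opening: 0.001
grip_force: 0.0
```

{"name": "move_arm", "arguments": {
  "rows": [
    [[0, 0, 0, 0, 0, 0.2, -1], [0, 0, 0, 0, 0, 0, -1]]
  ]
}}

```text
time_s: 51.0
eef_pos: [497.9, -212.6, 75.0]
tcp_rot: [0.719, 0.695, 0.001, -0.0]
force: [-4.2, 2.0, 16.5]
opening: 0.006
grip_force: 7.8
```

Press a little more, then verify with a second tug.

{"name": "move_arm", "arguments": {
  "rows": [
    [[0, 0, 0, 0, 0, 0.1, -1], [0, 0, 0, 0, 0, 0, -1], [0, 0, 0, 0, 0, 0, -1]]
  ]
}}

```text
time_s: 51.3
eef_pos: [497.9, -212.6, 74.7]
tcp_rot: [0.719, 0.695, 0.001, -0.0]
force: [-7.8, 3.0, 24.3]
opening: 0.005
grip_force: 12.5
```

{"name": "move_arm", "arguments": {
  "rows": [
    [[0, 0, 0, 0, 0, -1, -1], [0, 0, 0, 0, 0, -4, -1], [0, 0, 0, 0, 0, -2.5, 0], [0, 0, 0, 0, 1.8, 0, 0], [0, 0, 0, 0, 1.75, 0, 0], [0, 0, 0, 0, 0, 0, 0], [0, 0, 0, 0, 0, 3, 0], [0, 0, 0, 0, 0, 2.5, 0], [0, 0, 0, 0, 0, 0.7, 0], [0, 0, 0, 0, 0, 0, -1], [0, 0, 0, 0, 0, 0, -1], [0, 0, 0, 0, 0, 0, -1], [0, 0, 0, 0, 0, 0, -1], [0, 0, 0, 0, 0, 0, -1], [0, 0, 0, 0, 0, 0, -1], [0, 0, 0, 0, 0, 0, -1]]
  ]
}}

```text
time_s: 52.9
eef_pos: [531.6, -213.9, 86.4]
tcp_rot: [0.72, 0.694, -0.001, -0.001]
force: [-6.4, -0.5, 7.7]
opening: 0.103
grip_force: 38.7
```

{"name": "move_arm", "arguments": {
  "rows": [
    [[0, 0, 0, 0, 0, -0.2, -1], [0, 0, 0, 0, 0, 0, -1]]
  ]
}}

```text
time_s: 53.1
eef_pos: [532.6, -213.9, 88.0]
tcp_rot: [0.719, 0.695, -0.0, -0.0]
force: [-3.6, -0.8, 1.3]
opening: 0.105
grip_force: 39.4
```

{"name": "move_arm", "arguments": {
  "rows": [
    [[0, 0, 0, 0, 0.1, -0.2, -1], [0, 0, 0, 0, 0, 0, -1]]
  ]
}}

```text
time_s: 53.3
eef_pos: [533.1, -213.9, 88.9]
tcp_rot: [0.719, 0.695, -0.001, -0.001]
force: [-2.6, -1.4, -8.8]
opening: 0.103
grip_force: 40.4
```

{"name": "move_arm", "arguments": {
  "rows": [
    [[0, 0, 0, 0, 0, -0.1, -1], [0, 0, 0, 0, 0, 0, -1]]
  ]
}}

```text
time_s: 53.5
eef_pos: [533.1, -213.9, 89.1]
tcp_rot: [0.719, 0.695, -0.001, -0.001]
force: [1.4, -4.8, -22.6]
opening: 0.106
grip_force: 41.8
```

{"name": "move_arm", "arguments": {
  "rows": [
    [[0, 0, 0, 0, 0, 0.4, -1], [0, 0, 0, 0, 0, 0, -0.5], [0, 0, 0, 0, 0, 0, 0], [0, 0, 0, 0, 0, 0, 0], [0, 0, 0, 0, 0, -4, 0], [0, 0, 0, 0, 0, -4, 0], [0, 0, 0, 0, 0, -4, 0], [0, 0, 0, 0, -2, 0, 0], [0, 0, 0, 0, 0, 0, 0], [0, 0, 0, 0, 0, 0, 0]]
  ]
}}

```text
time_s: 54.5
eef_pos: [514.8, -212.5, 206.8]
tcp_rot: [0.719, 0.695, 0.001, 0.0]
force: [0.1, -0.5, -0.8]
opening: 0.501
grip_force: 0.0
```

```bash
python3 - <<'E'
from h import *
snap('side','s5.png');snap('scene','sc5.png')
a=cv2.imread('pics/s5.png')[130:330,180:380]
b=cv2.imread('pics/sc5.png')[145:305,165:405]
cv2.imwrite('pics/m5.png',np.hstack([cv2.resize(a,(350,350)),cv2.resize(b,(450,350))]))
E
```

```text
(no output)
```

View pics/m5.png

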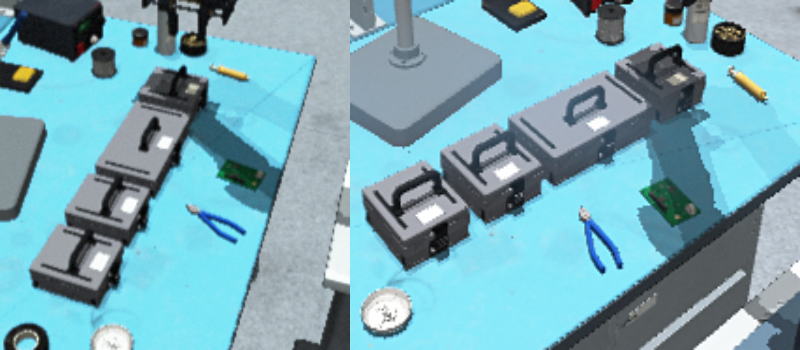

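All four lids are down, no spares are left on the bench, and the other tools are where they were.

```bash
python3 -c "
from h import *
print(finish_job())"
```

```text
the job is handed in; nothing more can be done
None
```

The job is handed in: all four spares are in the kit case and its lid is shut and caught; tugging along the row, case_2 and the kit held, while case_1 and case_3 came up, were pressed down, and held on a second tug.

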